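# Sort clock weight shells by feel and bolt them in the keeper rack

## Task

These brass clock weight shells all look alike, but some have a lead core inside. Pull the red slide knob of the wooden keeper rack all the way out to open the comb, lift each shell by its stem to feel whether it is loaded, stand every loaded shell upright in a bay of the rack (one per bay) and every empty one upright on the floor of the green tray, and then push the knob fully home so that the comb closes over the shells. Leave the other things on the bench where they are.

Things in the scene. Friction and masses are not known exactly. Their poses are not given: they have to be found in the camera images.
- shell_a: closed brass weight shell standing upright: body 62 mm diameter, 60 mm tall, with a plain round steel grip stem on top (20 mm diameter, from 60 to 96 mm above the underside). Origin: centre of the underside, z up. All shells look the same; an empty one weighs 0.12 to 0.19 kg, one with a lead core inside 0.48 to 0.73 kg, so it must be lifted to tell.
- shell_b: closed brass weight shell standing upright: body 62 mm diameter, 60 mm tall, with a plain round steel grip stem on top (20 mm diameter, from 60 to 96 mm above the underside). Origin: centre of the underside, z up. All shells look the same; an empty one weighs 0.12 to 0.19 kg, one with a lead core inside 0.48 to 0.73 kg, so it must be lifted to tell.
- shell_c: closed brass weight shell standing upright: body 62 mm diameter, 60 mm tall, with a plain round steel grip stem on top (20 mm diameter, from 60 to 96 mm above the underside). Origin: centre of the underside, z up. All shells look the same; an empty one weighs 0.12 to 0.19 kg, one with a lead core inside 0.48 to 0.73 kg, so it must be lifted to tell.
- shell_d: closed brass weight shell standing upright: body 62 mm diameter, 60 mm tall, with a plain round steel grip stem on top (20 mm diameter, from 60 to 96 mm above the underside). Origin: centre of the underside, z up. All shells look the same; an empty one weighs 0.12 to 0.19 kg, one with a lead core inside 0.48 to 0.73 kg, so it must be lifted to tell.
- shell_e: closed brass weight shell standing upright: body 62 mm diameter, 60 mm tall, with a plain round steel grip stem on top (20 mm diameter, from 60 to 96 mm above the underside). Origin: centre of the underside, z up. All shells look the same; an empty one weighs 0.12 to 0.19 kg, one with a lead core inside 0.48 to 0.73 kg, so it must be lifted to tell.
- rack: fixed wooden keeper rack, 304 mm long along its y, 26 mm high at the bays; origin at the middle of the underside below the middle bay, x away from the robot at yaw 0. A steel comb slides along its far side, 75 to 83 mm above the table.
- rack_floor (a point): centre of the middle bay's felt floor, 10 mm above the table, axes as the rack's. Three bays, centred at y = -96, 0 and +96 mm from here, each 72 mm (x) by 80 mm (y) inside, walls 16 mm high. Knob home: a comb tooth 22 mm wide (underside 66 mm above the floor) lies over the far part of each bay (x beyond +18 mm) and blocks it. Knob out: the teeth stand between the bays.
- bolt (a joint): slide of the comb bolt: 0 m = home against its stop (comb closed), 0.048 m = fully out. It moves along the rack's -y when pulled, clicks over a spring detent near 0.008 and again near 0.040 (about 5 to 8 N to pass), and stays where left. Out means beyond the second click.
- bolt_knob (a point): middle of the red knob at the rack's -y end, 79 mm above the table: a red cylinder 34 mm in diameter and 34 mm long, lying along the rack's y (half on each side of this point), with a brass end flange 44 mm in diameter on its outer end and a 12 mm rod, about 65 mm long, joining it to the rack. Axes as the rack's; it moves with the bolt.
- tray_in (a point): centre of the inner floor (5 mm above the table) of the fixed green open tray for empties: 160 by 160 mm inside, walls 30 mm high in all, z up, axes along its sides.
- tray: the green tray; origin at the centre of its underside.
- oil: blue bottle, 34 mm diameter, 110 mm tall; bystander, origin under its centre.
- bell: brass bell, 76 mm diameter, 62 mm tall; bystander.
- blower: red-brown dust blower, 60 mm diameter, 95 mm tall; bystander.
- felt_block: wooden rest block 50 x 140 x 30 mm; bystander.
- screwdriver: screwdriver 170 mm long lying on the bench; bystander.
- pot: small white pot, 56 mm diameter, 40 mm tall; bystander.
Things that resemble listed ones, but are neither listed nor needed, are in the scene too. What is shaped like the shell_d but turquoise is not meant.

How it is judged:
On the way, in this order (a step that is already met when the one before it is completed fails the run):
1. the slide knob is pulled out past its second click (value of joint bolt above 0.04 m), for 0.2 s.
2. with the comb still open, every loaded shell stands in a rack bay and every empty one in the tray (((x of shell_a in the frame of rack_floor between -0.014 and 0.014 m and y of shell_a in the frame of rack_floor between -0.14 and 0.14 m and z of shell_a in the frame of rack_floor between -0.004 and 0.005 m and angle between shell_a's own z axis and vertical below 0.12 rad and contact force between shell_a and rack above 3.2 N) or (x of shell_a in the frame of tray_in between -0.07 and 0.07 m and y of shell_a in the frame of tray_in between -0.07 and 0.07 m and z of shell_a in the frame of tray_in between -0.004 and 0.005 m and angle between shell_a's own z axis and vertical below 0.12 rad and contact force between shell_a and tray below 3.2 N)) and ((x of shell_b in the frame of rack_floor between -0.014 and 0.014 m and y of shell_b in the frame of rack_floor between -0.14 and 0.14 m and z of shell_b in the frame of rack_floor between -0.004 and 0.005 m and angle between shell_b's own z axis and vertical below 0.12 rad and contact force between shell_b and rack above 3.2 N) or (x of shell_b in the frame of tray_in between -0.07 and 0.07 m and y of shell_b in the frame of tray_in between -0.07 and 0.07 m and z of shell_b in the frame of tray_in between -0.004 and 0.005 m and angle between shell_b's own z axis and vertical below 0.12 rad and contact force between shell_b and tray below 3.2 N)) and ((x of shell_c in the frame of rack_floor between -0.014 and 0.014 m and y of shell_c in the frame of rack_floor between -0.14 and 0.14 m and z of shell_c in the frame of rack_floor between -0.004 and 0.005 m and angle between shell_c's own z axis and vertical below 0.12 rad and contact force between shell_c and rack above 3.2 N) or (x of shell_c in the frame of tray_in between -0.07 and 0.07 m and y of shell_c in the frame of tray_in between -0.07 and 0.07 m and z of shell_c in the frame of tray_in between -0.004 and 0.005 m and angle between shell_c's own z axis and vertical below 0.12 rad and contact force between shell_c and tray below 3.2 N)) and ((x of shell_d in the frame of rack_floor between -0.014 and 0.014 m and y of shell_d in the frame of rack_floor between -0.14 and 0.14 m and z of shell_d in the frame of rack_floor between -0.004 and 0.005 m and angle between shell_d's own z axis and vertical below 0.12 rad and contact force between shell_d and rack above 3.2 N) or (x of shell_d in the frame of tray_in between -0.07 and 0.07 m and y of shell_d in the frame of tray_in between -0.07 and 0.07 m and z of shell_d in the frame of tray_in between -0.004 and 0.005 m and angle between shell_d's own z axis and vertical below 0.12 rad and contact force between shell_d and tray below 3.2 N)) and ((x of shell_e in the frame of rack_floor between -0.014 and 0.014 m and y of shell_e in the frame of rack_floor between -0.14 and 0.14 m and z of shell_e in the frame of rack_floor between -0.004 and 0.005 m and angle between shell_e's own z axis and vertical below 0.12 rad and contact force between shell_e and rack above 3.2 N) or (x of shell_e in the frame of tray_in between -0.07 and 0.07 m and y of shell_e in the frame of tray_in between -0.07 and 0.07 m and z of shell_e in the frame of tray_in between -0.004 and 0.005 m and angle between shell_e's own z axis and vertical below 0.12 rad and contact force between shell_e and tray below 3.2 N)) and value of joint bolt above 0.03 m), for 0.2 s.
3. the knob is pushed fully home (value of joint bolt below 0.004 m), for 0.2 s.
At the end, for the whole second after the job is handed in: every loaded shell stands upright (within 0.12 rad) on the floor of a rack bay, every empty one stands upright on the tray's floor, nothing moves, and the bolt is home (joint below 4 mm) (((x of shell_a in the frame of rack_floor between -0.014 and 0.014 m and y of shell_a in the frame of rack_floor between -0.14 and 0.14 m and z of shell_a in the frame of rack_floor between -0.004 and 0.005 m and angle between shell_a's own z axis and vertical below 0.12 rad and contact force between shell_a and rack above 3.2 N) or (x of shell_a in the frame of tray_in between -0.07 and 0.07 m and y of shell_a in the frame of tray_in between -0.07 and 0.07 m and z of shell_a in the frame of tray_in between -0.004 and 0.005 m and angle between shell_a's own z axis and vertical below 0.12 rad and contact force between shell_a and tray below 3.2 N)) and ((x of shell_b in the frame of rack_floor between -0.014 and 0.014 m and y of shell_b in the frame of rack_floor between -0.14 and 0.14 m and z of shell_b in the frame of rack_floor between -0.004 and 0.005 m and angle between shell_b's own z axis and vertical below 0.12 rad and contact force between shell_b and rack above 3.2 N) or (x of shell_b in the frame of tray_in between -0.07 and 0.07 m and y of shell_b in the frame of tray_in between -0.07 and 0.07 m and z of shell_b in the frame of tray_in between -0.004 and 0.005 m and angle between shell_b's own z axis and vertical below 0.12 rad and contact force between shell_b and tray below 3.2 N)) and ((x of shell_c in the frame of rack_floor between -0.014 and 0.014 m and y of shell_c in the frame of rack_floor between -0.14 and 0.14 m and z of shell_c in the frame of rack_floor between -0.004 and 0.005 m and angle between shell_c's own z axis and vertical below 0.12 rad and contact force between shell_c and rack above 3.2 N) or (x of shell_c in the frame of tray_in between -0.07 and 0.07 m and y of shell_c in the frame of tray_in between -0.07 and 0.07 m and z of shell_c in the frame of tray_in between -0.004 and 0.005 m and angle between shell_c's own z axis and vertical below 0.12 rad and contact force between shell_c and tray below 3.2 N)) and ((x of shell_d in the frame of rack_floor between -0.014 and 0.014 m and y of shell_d in the frame of rack_floor between -0.14 and 0.14 m and z of shell_d in the frame of rack_floor between -0.004 and 0.005 m and angle between shell_d's own z axis and vertical below 0.12 rad and contact force between shell_d and rack above 3.2 N) or (x of shell_d in the frame of tray_in between -0.07 and 0.07 m and y of shell_d in the frame of tray_in between -0.07 and 0.07 m and z of shell_d in the frame of tray_in between -0.004 and 0.005 m and angle between shell_d's own z axis and vertical below 0.12 rad and contact force between shell_d and tray below 3.2 N)) and ((x of shell_e in the frame of rack_floor between -0.014 and 0.014 m and y of shell_e in the frame of rack_floor between -0.14 and 0.14 m and z of shell_e in the frame of rack_floor between -0.004 and 0.005 m and angle between shell_e's own z axis and vertical below 0.12 rad and contact force between shell_e and rack above 3.2 N) or (x of shell_e in the frame of tray_in between -0.07 and 0.07 m and y of shell_e in the frame of tray_in between -0.07 and 0.07 m and z of shell_e in the frame of tray_in between -0.004 and 0.005 m and angle between shell_e's own z axis and vertical below 0.12 rad and contact force between shell_e and tray below 3.2 N)) and value of joint bolt below 0.004 m and linear speed of each of shell_a, shell_b, shell_c, shell_d, shell_e below 0.02 m/s); the robot touches nothing.
It fails at once if a bystander was moved by more than 30 mm (distance of any of oil, bell, blower, felt_block, screwdriver, pot from where it was at the start of the episode above 0.03 m).
Of core_a, core_b, core_c, core_d, core_e only 1 to 3 are there at a start; the rules pass over those that are not, and their reading is None.
At some moment in a run one of shell_a, shell_b, shell_c, shell_d, shell_e may be knocked a few centimetres aside while the robot is not near it.
Once in a run the grip may slacken for a moment while it holds something.
It also fails if it takes over 200 s, if anything falls off the work surface, if the arm or the gripper's body presses on something with over 40 N, if the wrist force passes 120 N, or if a joint passes its speed limit or range.

## Robot

A 6-joint arm with a two-finger parallel gripper is mounted at the origin on the work surface. World frame = base frame: x ahead of the robot, y to its left, z up, the work surface at z = 0. Lengths are in m, angles in rad, forces in N, time in s.
With the tool pointing down it reaches from about 0.375 to 0.975 m from the base axis. Payload 3.8 kg.
Tool frame: the origin (TCP) lies between the finger pads; the fingertips stand 8 mm ahead of it and the grasp point (between the pads) lies 11 mm behind it (tcp_to_tips is the distance from the TCP to the fingertips, in m); z points along the fingers, y is the line along which they close (so a half turn about z gives the same grasp; the last joint's range is limited). The gripper opens to 85 mm and grips with 20 to 120 N. Pads are 22 mm wide; open, the fingers measure 114 mm over their backs; the gripper's body (76 mm by 85 mm) begins 54 mm behind the grasp point. The pads swing forward as they close: fully open they stand 13 mm farther back than shut.
Start: joints at [1.268, 0.264, 1.604, -0, 1.274, -0.037], TCP at [0.177, 0.651, 0.239] pointing down, gripper open.
Joint ranges: [-2.63, 2.63], [-0.94, 2.18], [0.31, 2.57], [-1.31, 4.45], [0, 2.66], [-2.55, 2.55]. Speed limits (rad/s): [2.57, 2.57, 3.14, 3.14, 3.14, 3.14].

## Interface

Orientations are given as a rotation vector (axis times angle).
In Python, from workcell import * gives the robot as it stands.
- The arm moves only by the tool move_arm, never from a script. Its argument "series" is one flat list of numbers, 7 for each row, row after row: the finger opening in cm, from 0 to 8.54, then the shift along the tool's x, y, z in cm, then the turn, a rotation vector about the tool's x, y, z in degrees. A call has 1 to 5 rows; each row shifts and turns the commanded pose from where the row before left it, along the tool's axes as they then stand; what a row does not reach is not made up. A row lasts 1/8 s, in which the tool goes at most 62.5 mm and 10.7 degrees, less where a joint would pass 70% of its speed; a pose out of reach is approached as far as the arm can. A call is refused whole if a number of a shift passes 6.25 or a number of a turn 10.7, either way. A call with a gripper value outside its range is refused whole. The fingers move at their own pace and stop on an object; "grip_force" is the grip in N (left out, the last holds). Time passes only in rows, so rows that do not move let the fingers close. It gives the time, the measured TCP pose, the force, the opening and the grip force at its end, in the units of the state.
- read_state(): the state, without advancing time (a new reading comes with each control period).
- read_camera(name): name is "side" or "top"; returns the picture (480x640x3 uint8, red, green, blue); there is no depth.
- calibration(name): a dict with "camera_matrix" (3x3 intrinsics, pixels), "k1" (the pictures are not rectified: a ray, as slopes to the right and down, at radius r is drawn at 1 + k1 r^2 times it, then the intrinsics apply), "rvec" (rotation vector, rad) and "tvec" (3), from world to camera coordinates, as OpenCV has them. Camera axes: x right, y down, z forward; pixel columns grow to the right and rows downward; lengths in m; the calibration is good to about 2 mm. A picture is of the moment at which its call begins. calibration takes no time and is no camera call.
- finish_job(): hands the job in; it is judged then, once.
The state is a dict: "time": time; "q": joint angles; "joint_vel": joint speeds; "joint_torque": joint torques, N m; "tool_pos": TCP position; "tcp_rot": TCP orientation; "wrist_force": force on the tool from outside, world axes, zero at the start; "torque": the same for the moment, N m; "width": opening from 0.0 (shut) to 1.0 (fully open); "grip_force": force on a finger pad.
Only numpy, scipy, OpenCV 4.12 (cv2) and the standard library are available. Lean on these libraries where they do the work, as an engineer would, in place of code of your own. Each camera call takes 0.05 s, during which the arm holds its last target. There are 200 camera calls.

## Working session

There is one attempt and no reset: what is moved stays moved. The work goes in short steps, Python scripts to look and compute and a tool call to move; the robot and the scene stay as the last step left them, time stands still between calls to the robot, and variables do not carry over. Pictures are saved under pics/ and viewed, at most 14 in all, crops included, and the job is handed in when it is done.

Besides the shell and the picture viewer there is one more tool, called after "Emit:" as a command line: name --argument value ..., lists and objects as JSON in quotes. move_arm: Moves the arm, as the interface text tells. Its arguments: {"type":"object","properties":{"series":{"type":"array"},"grip_force":{"type":"number"}},"required":["series"]}

```bash
mkdir -p pics; ls
python3 - <<'E'
from workcell import *
import cv2
for n in("top","side"):
    c=calibration(n);print(n,c)
    im=read_camera(n);cv2.imwrite(f"pics/{n}0.png",im[:,:,::-1])
print(read_state())
E
```

```text
pics
top {'camera_matrix': array([[524.46086802,   0.        , 320.21073828],
       [  0.        , 524.46086802, 245.47106997],
       [  0.        ,   0.        ,   1.        ]]), 'k1': -0.0961288394126191, 'rvec': array([ 2.12614089, -2.14446617,  0.21152475]), 'tvec': array([-0.0744843 ,  0.55036751,  1.47680627])}
side {'camera_matrix': array([[573.11609141,   0.        , 323.37145267],
       [  0.        , 573.11609141, 239.93518894],
       [  0.        ,   0.        ,   1.        ]]), 'k1': -0.13308441019938913, 'rvec': array([ 2.20933846, -0.41493204,  0.20297807]), 'tvec': array([-0.54980988,  0.15526316,  1.24064118])}
{'time': 0.1, 'q': array([ 1.26813230e+00,  2.64672677e-01,  1.60521967e+00, -2.90900713e-06,
        1.27372878e+00, -3.68772832e-02]), 'joint_vel': array([ 1.75457536e-03, -3.78984884e-03, -2.40540636e-03,  1.51166539e-03,
        5.56246904e-04,  3.70469247e-05]), 'joint_torque': array([ 4.66423553e-04, -5.16700995e+01, -3.68591094e+01, -2.58800111e-05,
        6.31594259e-03, -2.13885102e-05]), 'tool_pos': array([0.17709721, 0.65068686, 0.23809958]), 'tcp_rot': array([-0.41622246, -3.11355381,  0.00314089]), 'wrist_force': array([-0.48241774, -0.54838337, -1.06537334]), 'torque': array([ 0.01305383, -0.03577882, -0.03081211]), 'grip_force': 0.0, 'width': 1.0022663859023215}
```

View pics/top0.png

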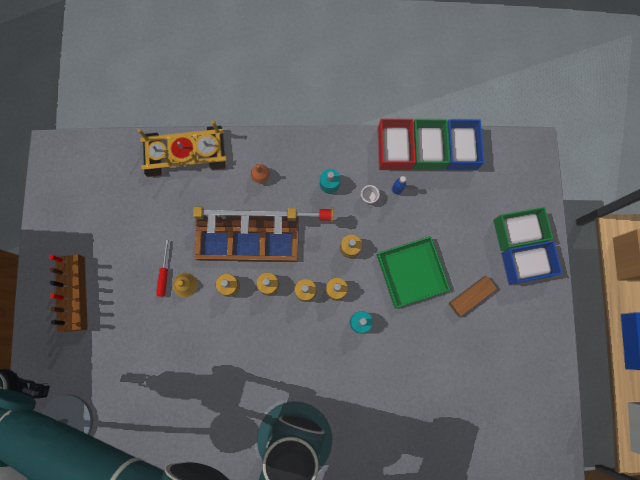

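View pics/side0.png

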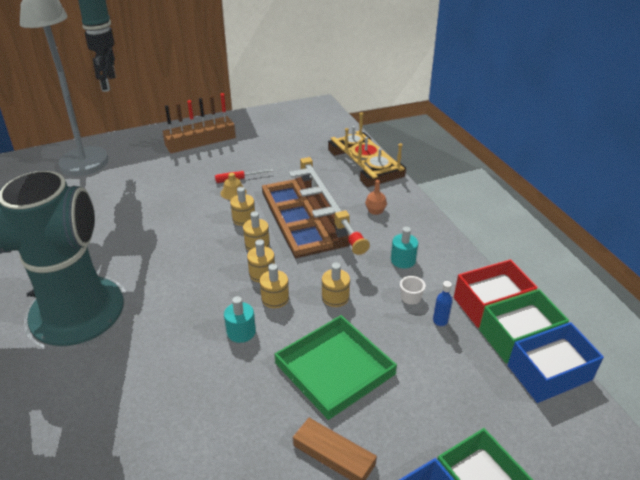

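The top view shows the rack at about (247,235), knob (327,215) and tray (413,272). The five brass shells are at (227,285), (268,284), (305,290), (337,289) and (351,245); the bell is at (184,285) and the turquoise decoys at (330,180) and (361,322). In the side view the shells are at (242,205), (256,230), (261,260), (274,285) and (336,285).

```bash
cat > h.py <<'E'
import numpy as np, cv2
from workcell import *
from scipy.spatial.transform import Rotation as R
np.set_printoptions(precision=4,suppress=True)
_c={}
def cal(n):
    if n not in _c: _c[n]=calibration(n)
    return _c[n]
def cam(n):
    c=cal(n); return cv2.Rodrigues(c["rvec"])[0],np.array(c["tvec"],float)
def dist(n): return np.array([cal(n)["k1"],0,0,0,0.])
def ray(n,px):
    M,t=cam(n); u=cv2.undistortPoints(np.array([[px]],float),cal(n)["camera_matrix"],dist(n))[0,0]
    d=M.T@np.array([u[0],u[1],1]); return -M.T@t,d/np.linalg.norm(d)
def plane(n,px,z):
    o,d=ray(n,px); return o+d*(z-o[2])/d[2]
def tri(pt,ps):
    o1,d1=ray("top",pt);o2,d2=ray("side",ps)
    s=np.linalg.lstsq(np.c_[d1,-d2],o2-o1,rcond=None)[0]
    a,b=o1+s[0]*d1,o2+s[1]*d2
    return (a+b)/2,np.linalg.norm(a-b)
def proj(n,P):
    c=cal(n); return cv2.projectPoints(np.array([P],float),c["rvec"],c["tvec"],c["camera_matrix"],dist(n))[0][0,0]
def blobs(m,amin=60):
    k,l,s,c=cv2.connectedComponentsWithStats(m.astype(np.uint8))
    return [(c[i],s[i],l==i) for i in range(1,k) if s[i][4]>=amin]
def hsv(im): return cv2.cvtColor(im,cv2.COLOR_RGB2HSV)
def brass(im):
    h=hsv(im); return cv2.inRange(h,(15,110,70),(30,255,255))>0
def tool(target,yaw=None):
    "shift in tool axes (cm) from measured pose to world TCP target"
    s=read_state(); M=R.from_rotvec(s["tcp_rot"]).as_matrix()
    return M.T@(np.array(target)-s["tool_pos"])*100
E
python3 - <<'E'
from h import *
t=read_camera("top");s=read_camera("side")
for n,im in(("top",t),("side",s)):
    print(n)
    for c,st,l in blobs(brass(im)): print(c.round(1),st, plane(n,c,0.05) if n=="top" else "")
a=cv2.resize(t[190:340,160:460],(800,400),interpolation=cv2.INTER_CUBIC)
cv2.imwrite("pics/cropt.png",a[:,:,::-1])
b=cv2.resize(s[140:320,200:420],(733,600),interpolation=cv2.INTER_CUBIC)
cv2.imwrite("pics/crops.png",b[:,:,::-1])
for q in [(268,284),(330,215)]: 
    p=plane("top",q,0.0);print(p,proj("top",p),proj("side",p))
E
```

```text
top
[182.6 148.5] [ 138  120   88   50 1665] [0.8514 0.3349 0.05  ]
[197.8 212.4] [193 207  10  12  99] [0.6515 0.2811 0.05  ]
[291.3 214. ] [287 208   9  13 103] [0.6445 0.0049 0.05  ]
[627.4 255.2] [613 229  27  52 939] [ 0.5133 -1.0131  0.05  ]
[350.6 245.6] [341 234  21  23 323] [ 0.5489 -0.1677  0.05  ]
[184.6 284.5] [173 273  24  24 458] [0.4383 0.3128 0.05  ]
[267.3 283.3] [257 273  21  22 323] [0.4402 0.0739 0.05  ]
[227.4 284.8] [216 274  23  22 336] [0.4368 0.1887 0.05  ]
[305.  289.6] [295 279  21  22 315] [ 0.4214 -0.0342  0.05  ]
[336.  288.4] [326 278  21  22 319] [ 0.4241 -0.1233  0.05  ]
side
[360.9 118. ] [357 112   9  17  81] 
[367.7 156.3] [332 130  73  50 961] 
[305.4 161.5] [301 158  11  10  72] 
[255.7 245. ] [ 221  173   67  132 2405] 
[339.7 218.1] [334 211  15  17 153] 
[360.3 246.1] [353 239  16  15 179] 
[335.1 288.2] [322 271  28  35 680] 
[0.4437 0.076  0.    ] [268. 284.] [257.386  244.6434]
[ 0.6529 -0.1109  0.    ] [330. 215.] [365.3426 270.9358]
```

View pics/cropt.png

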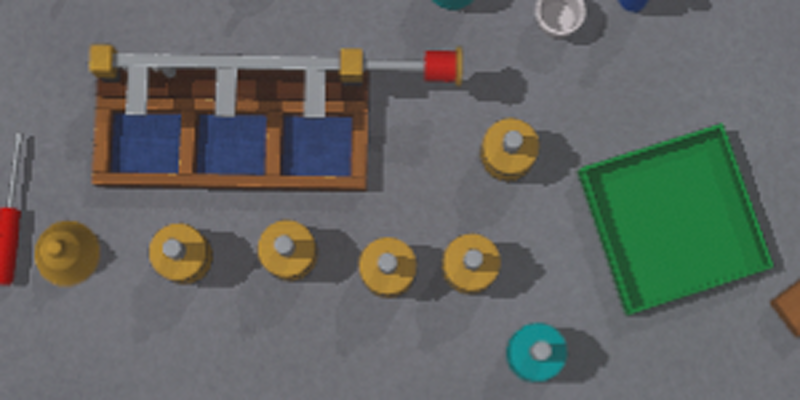

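View pics/crops.png

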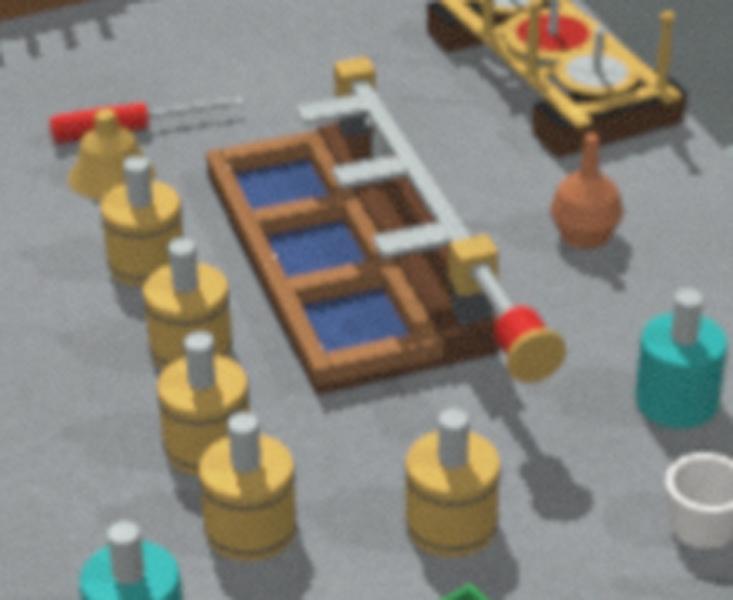

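The crops show the stem tops clearly in both views, with blue felt visible in all three bays and the comb teeth over their far parts. The red knob is at crop (442,66) in the top view and crop (530,340) in the side view.

```bash
cat >> h.py <<'E'
def stems(im,n,guess,dz=0.096,r=16):
    "bright grey stem blobs near projected guess (x,y) points"
    h=hsv(im).astype(int); m=(h[...,1]<60)&(h[...,2]>140); out=[]
    for g in guess:
        p=proj(n,[g[0],g[1],dz]); best=None
        for c,st,l in blobs(m,10):
            d=np.hypot(*(c-p))
            if d<r and (best is None or d<best[0]): best=(d,c,st,l)
        out.append(best)
    return out
def stem3d(t,s,guess):
    res=[]
    for a,b in zip(stems(t,"top",guess),stems(s,"side",guess,0.085)):
        if a is None or b is None: res.append(None);continue
        ys,xs=np.nonzero(b[3]); y0=ys.min(); w=b[2][2]
        top=(xs[ys<y0+6].mean(),y0-0.5+w*0.35)
        res.append((tri(a[1],top),plane("top",a[1],0.096),a[2][:],b[2][:]))
    return res
E
python3 - <<'E'
from h import *
t=read_camera("top");s=read_camera("side")
for n in("top","side"): print(n,ray(n,(320,240))[0])
G=[(.4368,.1887),(.4402,.0739),(.4214,-.0342),(.4241,-.1233),(.5489,-.1677)]
for r in stem3d(t,s,G): print(r)
for n,im in(("top",t),("side",s)):
    h=hsv(im)
    red=(cv2.inRange(h,(0,150,90),(8,255,255))|cv2.inRange(h,(172,150,90),(180,255,255)))>0
    blue=cv2.inRange(h,(105,80,40),(125,255,255))>0
    gr=cv2.inRange(h,(50,120,40),(75,255,255))>0
    wood=cv2.inRange(h,(3,90,50),(16,255,255))>0
    for nm,m,a in(("red",red,30),("blue",blue,150),("green",gr,1500),("wood",wood,300)):
        for c,st,l in blobs(m,a):
            ct=max(cv2.findContours(l.astype(np.uint8),0,cv2.CHAIN_APPROX_NONE)[0],key=len)
            print(n,nm,c.round(1),st,cv2.boxPoints(cv2.minAreaRect(ct)).round(1).tolist())
E
```

```text
top [ 0.2768 -0.0509  1.5525]
side [ 0.1922 -1.016   0.8924]
None
None
((array([ 0.4227, -0.0331,  0.0965]), np.float64(0.0005140562099756081)), array([ 0.4225, -0.033 ,  0.096 ]), array([302, 285,   6,   6,  30], dtype=int32), array([255, 239,   9,   7,  49], dtype=int32))
None
((array([ 0.5303, -0.1569,  0.2733]), np.float64(0.02418021286253153)), array([ 0.5519, -0.168 ,  0.096 ]), array([349, 239,   6,   6,  26], dtype=int32), array([    86,      0,    554,    480, 129348], dtype=int32))
top red [396.4 146.8] [379 119  37  50 664] [[379.0, 119.0], [415.0, 119.0], [415.0, 168.0], [379.0, 168.0]]
top red [181.6 147.6] [171 138  22  20 312] [[171.0, 138.0], [192.0, 138.0], [192.0, 157.0], [171.0, 157.0]]
top red [324.9 214.1] [319 209  12  12 125] [[319.0, 209.0], [330.0, 209.0], [330.0, 220.0], [319.0, 220.0]]
top red [161.6 281.9] [157 268  10  29 224] [[155.6999969482422, 295.5], [159.1999969482422, 267.29998779296875], [167.3000030517578, 268.29998779296875], [163.8000030517578, 296.5]]
top blue [467.  144.1] [446 119  39  51 928] [[446.0, 119.0], [484.0, 119.0], [484.0, 169.0],
[... 5257 characters left out ...]
84] [[161.89999389648438, 130.6999969482422], [231.10000610351562, 114.69999694824219], [236.3000030517578, 137.1999969482422], [167.10000610351562, 153.10000610351562]]
side wood [378.2 191. ] [361 170  44  44 684] [[360.6000061035156, 173.0], [404.0, 170.0], [406.8999938964844, 211.10000610351562], [363.3999938964844, 214.10000610351562]]
side wood [304.8 218.5] [ 262  178   89   79 2516] [[260.0, 187.0], [312.0, 161.0], [352.79998779296875, 242.60000610351562], [300.79998779296875, 268.6000061035156]]
side wood [334.1 450.4] [ 293  418   83   62 2624] [[288.79998779296875, 444.0], [305.29998779296875, 415.29998779296875], [378.5, 457.1000061035156], [362.1000061035156, 485.8999938964844]]
```

```bash
cat >> h.py <<'E'
def stems(im,n,guess,dz=0.085,r=14,v=160):
    h=hsv(im).astype(int); out=[]
    for g in guess:
        p=proj(n,[g[0],g[1],dz]); w=np.zeros(im.shape[:2],bool)
        x,y=p.astype(int); w[max(y-r,0):y+r,max(x-r,0):x+r]=True
        b=blobs(w&(h[...,1]<70)&(h[...,2]>v),8)
        out.append(min(b,key=lambda q:np.hypot(*(q[0]-p))) if b else None)
    return out
def stem3d(t,s,guess):
    res=[]
    for a,b in zip(stems(t,"top",guess,.096),stems(s,"side",guess)):
        if a is None or b is None: res.append((a is None,b is None));continue
        ys,xs=np.nonzero(b[2]); y0=ys.min()
        top=(xs[ys<y0+6].mean(),y0-0.5+2.7)
        res.append((*tri(a[0],top),a[1][2:],b[1][2:]))
    return res
E
python3 - <<'E'
from h import *
t=read_camera("top");s=read_camera("side")
G=[(.4368,.1887),(.4402,.0739),(.4214,-.0342),(.4241,-.1233),(.5489,-.1677)]
for r in stem3d(t,s,G): print(*r)
print("knob",tri((324.9,214.1),(353.8,237.5)))
# bays: edges of blue
for x0,x1 in((201.5,227.5),(233.5,259.5),(266.5,291.5)):
    nr=[plane("top",(x,254.6),.026) for x in(x0,x1)]; fr=[plane("top",(x,232.7),.010) for x in (x0,x1)]
    print("bay near x",nr[0][0],"far x",fr[0][0],"yL@floor",plane("top",(x0,244),.010)[1],"yR@top",plane("top",(x1,244),.026)[1])
# rack near outer top edge corner triangulated: top img seeds / side seeds
print("near wall",tri((195,258.3),(262.5,187.5)),tri((297.5,259.8),(296.5,255)))
# yaw from tooth: fit line to near-wall edge of wood mask and bar
h=hsv(t);wood=cv2.inRange(h,(3,90,50),(16,255,255))>0
pts=np.array([[x,np.nonzero(wood[240:268,x])[0].max()+240.5] for x in range(203,293)],float)
l=cv2.fitLine(pts.astype(np.float32),cv2.DIST_HUBER,0,.01,.01).ravel()
e=[plane("top",(x,l[3]+(x-l[2])*l[1]/l[0]),.0) for x in(195,297.5)];print("near edge",e)
b=cv2.inRange(h[:,:,:],(105,80,40),(125,255,255))>0
pts=np.array([[x,np.nonzero(b[238:262,x])[0].max()+238.5] for x in list(range(204,226))+list(range(236,258))+list(range(268,290))],float)
l=cv2.fitLine(pts.astype(np.float32),cv2.DIST_HUBER,0,.01,.01).ravel()
e=[plane("top",(x,l[3]+(x-l[2])*l[1]/l[0]),.026) for x in(202,291)];print("bay near edge",e, "yaw",np.arctan2(-(e[0]-e[1])[0],(e[0]-e[1])[1]))
# tray corners
for n,z in(("top",.03),):
    g=cv2.inRange(hsv(t),(50,120,40),(75,255,255))
    lab=[q for q in blobs(g>0,2500)][0]
    print("tray rim mean",plane("top",(412.9,271.2),.03), [plane("top",p,.03) for p in((376.3,252.9),(431.2,234.6),(449.5,289.5),(394.6,307.8))])
E
```

```text
True False
True False
True False
True False
True False
knob (array([ 0.6305, -0.0921,  0.0934]), np.float64(0.004941002354958358))
bay near x 0.5291826443420065 far x 0.5985505318875295 yL@floor 0.2755080660973974 yR@top 0.19476311717297043
bay near x 0.5285513121277543 far x 0.5978219017440305 yL@floor 0.1793418942829157 yR@top 0.09990573537456474
bay near x 0.5278817168210457 far x 0.5971035973510428 yL@floor 0.08055226192108284 yR@top 0.005238557873759327
near wall (array([0.5206, 0.2913, 0.0197]), np.float64(0.0027777998247438124)) (array([ 0.515 , -0.0123,  0.0134]), np.float64(0.0026251275974538235))
near edge [array([0.5194, 0.2959, 0.    ]), array([ 0.5124, -0.0117,  0.    ])]
bay near edge [array([0.5306, 0.2697, 0.026 ]), array([0.5243, 0.0067, 0.026 ])] yaw -0.023928780429833478
tray rim mean [ 0.4745 -0.3516  0.03  ] [array([ 0.5299, -0.245 ,  0.03  ]), array([ 0.5841, -0.4114,  0.03  ]), array([ 0.4192, -0.4582,  0.03  ]), array([ 0.3679, -0.2938,  0.03  ])]
```

```bash
sed -i 's/stems(t,"top",guess,.096)/stems(t,"top",guess,.096,11,128)/' h.py
python3 - <<'E'
from h import *
t=read_camera("top");s=read_camera("side")
G=[(.4368,.1887),(.4402,.0739),(.4214,-.0342),(.4241,-.1233),(.5489,-.1677)]
for r in stem3d(t,s,G): print(*r)
k=plane("top",(325,214.4),.085);print("knob",k)
o,d=ray("side",(360.3,246.3)); print("flange",o+d*((k[1]-.018)-o[1])/d[1])
for y in (214,):
  print("brass guides", plane("top",(291.3,214),.085),plane("top",(197.8,212.4),.085))
# tray floor corners height: tri rim corners
for a,b in(((376.3,252.9),(275.5,357)),((431.2,234.6),(341,318)),((449.5,289.5),(396.5,369)),((394.6,307.8),(333,414))): print(*tri(a,b))
m=R.from_rotvec(read_state()["tcp_rot"]).as_matrix();print(m)
E
```

```text
[0.4389 0.192  0.0947] 0.0009244256024233339 [ 7  6 33] [ 8  4 26]
[0.4448 0.073  0.1085] 0.009339715561910038 [ 6  7 33] [12 10 57]
[ 0.4226 -0.0333  0.0951] 0.0004423112992970021 [ 6  7 34] [ 9  5 34]
[ 0.4261 -0.1243  0.0966] 0.0016003439317022804 [ 7  6 33] [10  6 45]
[ 0.552  -0.168   0.1113] 0.006291536674252752 [ 7  6 32] [11 12 85]
knob [ 0.6341 -0.0932  0.085 ]
flange [ 0.636  -0.1112  0.0797]
brass guides [0.6359 0.0036 0.085 ] [0.6427 0.2733 0.085 ]
[ 0.4623 -0.2482 -0.0338] 0.1544663510522582
[ 0.5183 -0.3717  0.1619] 0.0778125728974823
[ 0.4735 -0.4618  0.1112] 0.1315321875516157
[ 0.4277 -0.338  -0.1621] 0.09999836675661734
[[-0.9649  0.2627 -0.    ]
 [ 0.2627  0.9649 -0.0001]
 [ 0.     -0.0001 -1.    ]]
```

Emit:
move_arm --series '[8.5, 0, 0, 0, 0, 0, 10.7, 8.5, 0, 0, 0, 0, 0, 10.7, 8.5, 0, 0, 0, 0, 0, 10.7, 8.5, 0, 0, 0, 0, 0, 10.7, 8.5, 0, 0, 0, 0, 0, 10.7]' --grip_force 40

```text
time: 1.12
tool_pos: [0.1773, 0.6513, 0.2393]
tcp_rot: [-1.781, -2.588, -0.0]
wrist_force: [0.6, -0.6, 0.2]
width: 0.995
grip_force: 0.0
```

Emit:
move_arm --series '[5.5, 0, 0, 0, 0, 0, 10.6, 5.5, 0, 0, 0, 0, 0, 10.67, 5.5, 0, 0, 0, 0, 0, 0]'

```text
time: 1.5
tool_pos: [0.1773, 0.6513, 0.2393]
tcp_rot: [-2.219, -2.224, -0.0]
wrist_force: [-0.3, 0.1, -0.3]
width: 0.645
grip_force: 0.0
```

Emit:
move_arm --series '[5.5, -5.2, 3.2, 0, 0, 0, 0, 5.5, -5.2, 3.2, 0, 0, 0, 0, 5.5, -5.2, 3.2, 0, 0, 0, 0, 5.5, -5.2, 3.2, 0, 0, 0, 0, 5.5, -5.2, 3.2, 0, 0, 0, 0]'

```text
time: 2.12
tool_pos: [0.3381, 0.3897, 0.2396]
tcp_rot: [2.216, 2.226, 0.002]
wrist_force: [0.7, 0.2, -0.1]
width: 0.645
grip_force: 0.0
```

Emit:
move_arm --series '[5.5, -5.2, 3.2, 0, 0, 0, 0, 5.5, -5.2, 3.2, 0, 0, 0, 0, 5.5, -5.2, 3.2, 0, 0, 0, 0, 5.5, -5.2, 3.2, 0, 0, 0, 0, 5.5, 0, 0, 0, 0, 0, 0]'

```text
time: 2.75
tool_pos: [0.4672, 0.1798, 0.2396]
tcp_rot: [2.224, 2.217, 0.001]
wrist_force: [-0.4, 1.0, 0.4]
width: 0.642
grip_force: 0.0
```

Emit:
move_arm --series '[5.5, -5.2, 3.2, 0, 0, 0, 0, 5.5, -5.2, 3.2, 0, 0, 0, 0, 5.5, -5.2, 3.2, 0, 0, 0, 0, 5.5, -5.2, 3.2, 0, 0, 0, 0, 5.5, -5.2, 3.2, 0, 0, 0, 0]'

```text
time: 3.38
tool_pos: [0.6263, -0.0768, 0.2395]
tcp_rot: [-2.217, -2.226, -0.001]
wrist_force: [0.0, -0.0, 0.8]
width: 0.644
grip_force: 0.0
```

Emit:
move_arm --series '[5.5, -1.25, 0.8, 3, 0, 0, 0, 5.5, 0, 0, 3, 0, 0, 0, 5.5, 0, 0, 0, 0, 0, 0]'

```text
time: 3.75
tool_pos: [0.631, -0.0877, 0.1758]
tcp_rot: [-2.214, -2.22, 0.006]
wrist_force: [0.3, -0.2, -0.0]
width: 0.642
grip_force: 0.0
```

Run:
```python
from h import *
t=read_camera("top");s=read_camera("side")
a=cv2.resize(t[160:310,180:380],(533,400),interpolation=cv2.INTER_CUBIC)
b=cv2.resize(s[160:310,220:320+100],(533,400),interpolation=cv2.INTER_CUBIC)
cv2.imwrite("pics/k1.png",np.vstack([a,b])[:600,:,::-1])
print(read_state()["tool_pos"])
```

```text
[ 0.6335 -0.0881  0.1797]
```

View pics/k1.png

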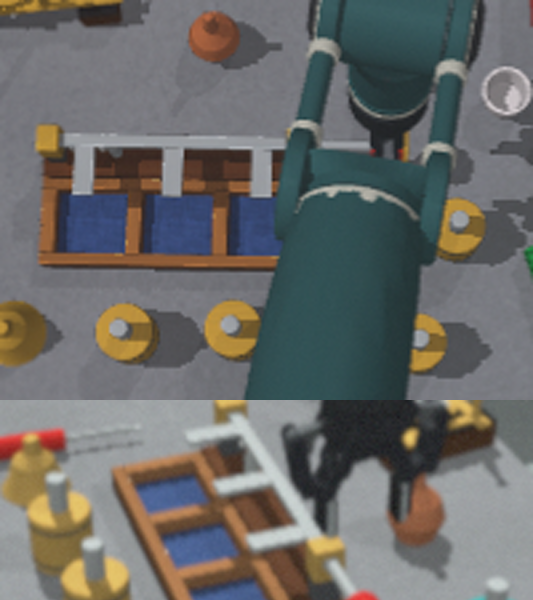

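The fingers straddle the knob, which is just visible below the gripper at crop (405,145), so I'll go down and grip it.

Emit:
move_arm --series '[5.5, -0.4, 0.15, 4, 0, 0, 0, 5.5, 0, 0, 4, 0, 0, 0, 5.5, 0, 0, 3.1, 0, 0, 0, 5.5, 0, 0, 0, 0, 0, 0, 5.5, 0, 0, 0, 0, 0, 0]'

```text
time: 4.47
tool_pos: [0.6367, -0.093, 0.071]
tcp_rot: [2.218, 2.22, 0.003]
wrist_force: [1.0, 0.8, 0.5]
width: 0.641
grip_force: 0.0
```

Emit:
move_arm --series '[2, 0, 0, 0, 0, 0, 0, 2, 0, 0, 0, 0, 0, 0, 2, 0, 0, 0, 0, 0, 0, 2, 0, 0, 0, 0, 0, 0]' --grip_force 50

```text
time: 4.97
tool_pos: [0.6383, -0.0935, 0.0717]
tcp_rot: [2.218, 2.217, 0.008]
wrist_force: [3.3, 1.3, 6.8]
width: 0.384
grip_force: 50.0
```

Emit:
move_arm --series '[2, -1.2, -0.02, 0, 0, 0, 0, 2, -1.2, -0.02, 0, 0, 0, 0, 2, -1.2, -0.03, 0, 0, 0, 0, 2, -1.2, -0.03, 0, 0, 0, 0, 2, 0, 0, 0, 0, 0, 0]'

```text
time: 5.6
tool_pos: [0.6371, -0.1417, 0.0716]
tcp_rot: [2.219, 2.216, 0.008]
wrist_force: [4.3, 1.8, 6.9]
width: 0.388
grip_force: 35.7
```

Emit:
move_arm --series '[2, -0.2, 0, 0, 0, 0, 0, 2, 0, 0, 0, 0, 0, 0, 2, 0, 0, 0, 0, 0, 0]'

```text
time: 5.98
tool_pos: [0.6371, -0.1417, 0.0716]
tcp_rot: [2.22, 2.218, 0.01]
wrist_force: [3.9, 7.0, 7.6]
width: 0.381
grip_force: 50.1
```

Emit:
move_arm --series '[5.5, 0, 0, 0, 0, 0, 0, 5.5, 0, 0, 0, 0, 0, 0, 5.5, 0, 0, -5, 0, 0, 0, 5.5, 0, 0, -6, 0, 0, 0, 5.5, 0, 0, 0, 0, 0, 0]'

```text
time: 6.6
tool_pos: [0.6374, -0.1447, 0.185]
tcp_rot: [2.215, 2.214, 0.008]
wrist_force: [0.1, -0.7, 0.5]
width: 0.644
grip_force: 0.0
```

Emit:
move_arm --series '[4.5, -1.3, -5, 0, 0, 0, 0, 4.5, -1.3, -3.5, 0, 0, 0, 0, 4.5, 0, 0, 0, 0, 0, 0, 4.5, 0, 0, 0, 0, 0, 0]'

```text
time: 7.1
tool_pos: [0.5486, -0.1693, 0.1775]
tcp_rot: [-2.222, -2.22, 0.0]
wrist_force: [0.1, -0.3, -0.6]
width: 0.526
grip_force: 0.0
```

Run:
```python
from h import *
t=read_camera("top");s=read_camera("side")
b=cv2.resize(s[140:340,200:440],(720,600),interpolation=cv2.INTER_CUBIC)
cv2.imwrite("pics/k2.png",b[:,:,::-1])
print(read_state()["tool_pos"],read_state()["wrist_force"])
G=[(.4368,.1887),(.4402,.0739),(.4214,-.0342),(.4241,-.1233),(.5489,-.1677)]
for r in stem3d(t,s,G): print(*r)
for c,st,l in blobs(brass(t)): print(c.round(1),st)
```

```text
[ 0.5495 -0.1691  0.1779] [0.3989 0.8283 0.5916]
[0.4489 0.1875 0.1105] 0.02468378142038328 [ 7  6 33] [ 17  18 108]
[0.4446 0.0713 0.1208] 0.012360852812763994 [ 7  7 35] [ 16  19 114]
[ 0.4222 -0.0338  0.0983] 0.0011525664697189324 [ 7  7 37] [ 9  6 38]
True False
True False
[182.6 148.5] [ 138  120   88   50 1671]
[198.4 212.5] [194 207  10  12 112]
[291.2 213.4] [287 208   9  13  93]
[627.5 255. ] [613 229  27  52 921]
[345.9 247.1] [341 236  12  21 170]
[184.5 284.5] [173 273  24  24 457]
[267.3 283.3] [257 273  21  22 322]
[227.4 284.8] [216 274  23  22 336]
[303.6 289.4] [295 279  20  22 271]
```

View pics/k2.png

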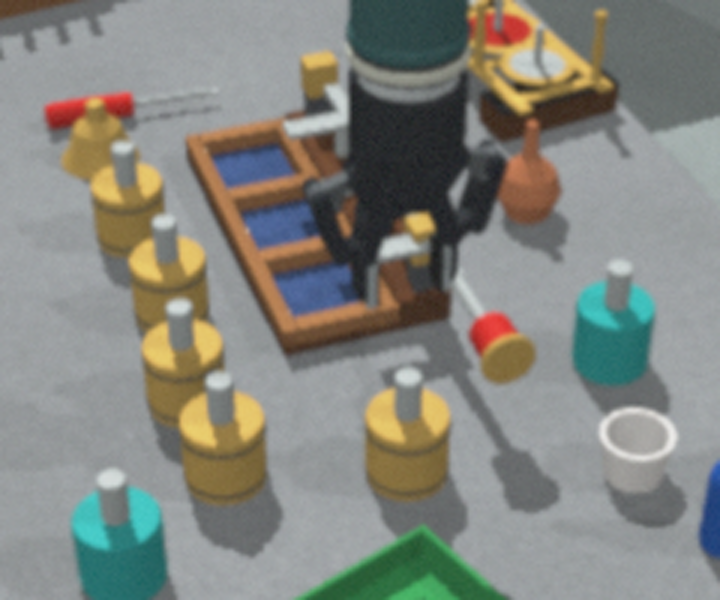

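The picture shows the knob out at crop (500,345) and the comb teeth over the dividers. Shell 5 stands below the gripper, with its stem at crop (408,395). I'll grasp it.

Emit:
move_arm --series '[4.5, 0.1, 0.2, 5, 0, 0, 0, 4.5, 0, 0, 4, 0, 0, 0, 4.5, 0, 0, 1.6, 0, 0, 0, 4.5, 0, 0, 0, 0, 0, 0, 4.5, 0, 0, 0, 0, 0, 0]'

```text
time: 7.82
tool_pos: [0.5525, -0.1686, 0.074]
tcp_rot: [2.219, 2.22, 0.002]
wrist_force: [-0.5, 0.5, 0.0]
width: 0.532
grip_force: 0.0
```

Emit:
move_arm --series '[0.8, 0, 0, 0, 0, 0, 0, 0.8, 0, 0, 0, 0, 0, 0, 0.8, 0, 0, 0, 0, 0, 0, 0.8, 0, 0, 0, 0, 0, 0]' --grip_force 70

```text
time: 8.32
tool_pos: [0.5523, -0.1687, 0.074]
tcp_rot: [2.219, 2.219, 0.002]
wrist_force: [0.1, 0.6, 6.4]
width: 0.212
grip_force: 68.2
```

Emit:
move_arm --series '[0.8, 0, 0, -2, 0, 0, 0, 0.8, 0, 0, -3, 0, 0, 0, 0.8, 0, 0, 0, 0, 0, 0, 0.8, 0, 0, 0, 0, 0, 0, 0.8, 0, 0, 0, 0, 0, 0]'

```text
time: 8.95
tool_pos: [0.5496, -0.1678, 0.1207]
tcp_rot: [-2.22, -2.22, 0.002]
wrist_force: [0.3, 0.3, -2.8]
width: 0.213
grip_force: 68.6
```

Emit:
move_arm --series '[0.8, 0, 0, 0, 0, 0, 0, 0.8, 0, 0, 0, 0, 0, 0]'

```text
time: 9.2
tool_pos: [0.5504, -0.1681, 0.1216]
tcp_rot: [-2.221, -2.221, 0.001]
wrist_force: [-0.4, -0.7, -2.1]
width: 0.209
grip_force: 68.6
```

```bash
cat >> h.py <<'E'
def weigh(n=4):
    f=[]
    for i in range(n):
        read_camera("top"); f.append(read_state()["wrist_force"][2])
    return np.mean(f),np.std(f)
E
python3 -c "
from h import *
print(weigh())"
```

```text
(np.float64(-1.5822537962865657), np.float64(0.7086933228579652))
```

Emit:
move_arm --series '[0.8, 0, 0, -3, 0, 0, 0, 0.8, -5, -0.6, 0, 0, 0, 0, 0.8, -5, -0.6, 0, 0, 0, 0, 0.8, -5, -0.6, 0, 0, 0, 0, 0.8, -4, -0.6, 0, 0, 0, 0]'

```text
time: 10.02
tool_pos: [0.5266, -0.3602, 0.1525]
tcp_rot: [2.222, 2.22, -0.0]
wrist_force: [0.3, 0.6, -2.4]
width: 0.215
grip_force: 68.8
```

Emit:
move_arm --series '[0.8, -2, -0.4, 0, 0, 0, 0, 0.8, 0, 0, 0, 0, 0, 0, 0.8, 0, 0, 0, 0, 0, 0, 0.8, 0, 0, 0, 0, 0, 0]'

```text
time: 10.52
tool_pos: [0.5232, -0.3767, 0.1522]
tcp_rot: [-2.219, -2.223, -0.0]
wrist_force: [0.5, -0.3, -1.6]
width: 0.21
grip_force: 68.8
```

Emit:
move_arm --series '[0.8, 0, 0, 4, 0, 0, 0, 0.8, 0, 0, 2, 0, 0, 0, 0.8, 0, 0, 1, 0, 0, 0, 0.8, 0, 0, 0, 0, 0, 0, 0.8, 0, 0, 0, 0, 0, 0]'

```text
time: 11.15
tool_pos: [0.5237, -0.3788, 0.0835]
tcp_rot: [2.22, 2.22, 0.0]
wrist_force: [0.2, 0.4, -1.0]
width: 0.213
grip_force: 68.8
```

Emit:
move_arm --series '[0.8, 0, 0, 0.2, 0, 0, 0, 0.8, 0, 0, 0, 0, 0, 0, 0.8, 0, 0, 0, 0, 0, 0]'

```text
time: 11.52
tool_pos: [0.5229, -0.3784, 0.0806]
tcp_rot: [2.221, 2.221, 0.0]
wrist_force: [-0.3, 0.2, -1.0]
width: 0.218
grip_force: 68.8
```

Emit:
move_arm --series '[4.5, 0, 0, 0.1, 0, 0, 0, 4.5, 0, 0, 0, 0, 0, 0, 4.5, 0, 0, 0, 0, 0, 0, 4.5, 0, 0, -4, 0, 0, 0, 4.5, 0, 0, -6, 0, 0, 0]'

```text
time: 12.15
tool_pos: [0.5212, -0.3769, 0.1774]
tcp_rot: [-2.217, -2.217, 0.001]
wrist_force: [1.1, -1.2, 0.3]
width: 0.529
grip_force: 0.0
```

```bash
cat >> h.py <<'E'
def tops(t,G):
    return [None if a is None else plane("top",a[0],.096)[:2] for a in stems(t,"top",G,.096,11,128)]
G=[(.4389,.192),(.442,.074),(.4226,-.0333),(.4258,-.1243),(.552,-.168)]
E
python3 - <<'E'
from h import *
t=read_camera("top");s=read_camera("side")
print(read_state()["tool_pos"]);print(tops(t,G));print(stem3d(t,s,G))
for c,st,l in blobs(brass(t)): print(c.round(1),st[2:],plane("top",c,.05))
E
```

```text
[ 0.5271 -0.3815  0.1884]
[array([0.4383, 0.1916]), array([0.4413, 0.0744]), array([ 0.4219, -0.0337]), array([ 0.425 , -0.1242]), array([ 0.5655, -0.1803])]
[(array([0.4491, 0.1866, 0.1139]), np.float64(0.02573238165484299), array([ 7,  6, 34], dtype=int32), array([ 17,  19, 156], dtype=int32)), (array([0.4478, 0.0708, 0.1196]), np.float64(0.018542285613579568), array([ 7,  7, 35], dtype=int32), array([ 17,  20, 177], dtype=int32)), (array([ 0.422 , -0.0338,  0.0984]), np.float64(0.0007770869200291923), array([ 7,  7, 37], dtype=int32), array([ 9,  6, 41], dtype=int32)), (array([ 0.4328, -0.1251,  0.115 ]), np.float64(0.019769298502914413), array([ 7,  6, 35], dtype=int32), array([ 17,  18, 180], dtype=int32)), (array([ 0.5468, -0.1766,  0.0941]), np.float64(0.03811627538530346), array([ 15,  20, 114], dtype=int32), array([ 6,  5, 15], dtype=int32))]
[182.7 148.5] [  88   50 1672] [0.8515 0.3348 0.05  ]
[198.4 212.5] [ 10  12 112] [0.6512 0.2792 0.05  ]
[291.2 213.4] [ 9 13 93] [0.6463 0.0054 0.05  ]
[627.4 255.3] [ 27  52 978] [ 0.5128 -1.0129  0.05  ]
[184.5 284.5] [ 24  24 457] [0.4382 0.3128 0.05  ]
[267.3 283.4] [ 21  22 322] [0.4401 0.0739 0.05  ]
[227.4 284.8] [ 23  22 336] [0.4368 0.1887 0.05  ]
[305.  289.6] [ 21  22 313] [ 0.4214 -0.0342  0.05  ]
[336.  288.3] [ 21  22 317] [ 0.4243 -0.1234  0.05  ]
```

Emit:
move_arm --series '[4.5, 5.1, -1.96, 0, 0, 0, 0, 4.5, 5.1, -1.96, 0, 0, 0, 0, 4.5, 5.1, -1.96, 0, 0, 0, 0, 4.5, 5.1, -1.96, 0, 0, 0, 0, 4.5, 5.05, -1.96, 0, 0, 0, 0]'

```text
time: 12.88
tool_pos: [0.4241, -0.1223, 0.1793]
tcp_rot: [2.222, 2.22, 0.001]
wrist_force: [0.8, -0.1, 0.4]
width: 0.532
grip_force: 0.0
```

Emit:
move_arm --series '[4.5, 0, 0, 0, 0, 0, 0, 4.5, 0, 0, 0, 0, 0, 0, 4.5, 0, 0, 0, 0, 0, 0]'

```text
time: 13.25
tool_pos: [0.4256, -0.1248, 0.1796]
tcp_rot: [2.222, 2.22, 0.0]
wrist_force: [0.1, 0.2, 0.5]
width: 0.523
grip_force: 0.0
```

Emit:
move_arm --series '[4.5, 0, 0, 5, 0, 0, 0, 4.5, 0, 0, 4, 0, 0, 0, 4.5, 0, 0, 1.6, 0, 0, 0, 4.5, 0, 0, 0, 0, 0, 0, 4.5, 0, 0, 0, 0, 0, 0]'

```text
time: 13.88
tool_pos: [0.4264, -0.1245, 0.0748]
tcp_rot: [2.22, 2.219, 0.002]
wrist_force: [0.5, 0.3, 0.3]
width: 0.526
grip_force: 0.0
```

Emit:
move_arm --series '[0.8, 0, 0, 0, 0, 0, 0, 0.8, 0, 0, 0, 0, 0, 0, 0.8, 0, 0, 0, 0, 0, 0, 0.8, 0, 0, 0, 0, 0, 0]' --grip_force 70

```text
time: 14.38
tool_pos: [0.4263, -0.1242, 0.0748]
tcp_rot: [2.219, 2.22, 0.002]
wrist_force: [1.0, -0.8, 6.5]
width: 0.215
grip_force: 68.2
```

Emit:
move_arm --series '[0.8, 0, 0, -2, 0, 0, 0, 0.8, 0, 0, -3, 0, 0, 0, 0.8, 0, 0, 0, 0, 0, 0, 0.8, 0, 0, 0, 0, 0, 0, 0.8, 0, 0, 0, 0, 0, 0]'

```text
time: 15.0
tool_pos: [0.4235, -0.1232, 0.1217]
tcp_rot: [-2.219, -2.22, 0.002]
wrist_force: [0.4, 0.2, -1.5]
width: 0.207
grip_force: 68.8
```

```bash
python3 -c "
from h import *
print(weigh(),read_state()['tool_pos'])"
```

```text
(np.float64(-1.6190490357535587), np.float64(0.38857069127125465)) [ 0.4243 -0.1235  0.1225]
```

Emit:
move_arm --series '[0.8, 0, 0, -3, 0, 0, 0, 0.8, -5.5, 0.5, 0, 0, 0, 0, 0.8, -5.5, 0.6, 0, 0, 0, 0, 0.8, -5.5, 0.6, 0, 0, 0, 0, 0.8, -5.5, 0.6, 0, 0, 0, 0]'

```text
time: 15.82
tool_pos: [0.4478, -0.3454, 0.1529]
tcp_rot: [-2.221, -2.221, -0.0]
wrist_force: [0.6, -0.0, -2.1]
width: 0.212
grip_force: 68.9
```

Emit:
move_arm --series '[0.8, -5.5, 0.5, 0, 0, 0, 0, 0.8, 0, 0, 0, 0, 0, 0, 0.8, 0, 0, 0, 0, 0, 0, 0.8, 0, 0, 0, 0, 0, 0]'

```text
time: 16.32
tool_pos: [0.4526, -0.3973, 0.1528]
tcp_rot: [-2.219, -2.222, -0.0]
wrist_force: [0.6, -0.8, -1.7]
width: 0.212
grip_force: 68.9
```

Emit:
move_arm --series '[0.8, 0, 0, 4, 0, 0, 0, 0.8, 0, 0, 2, 0, 0, 0, 0.8, 0, 0, 1, 0, 0, 0, 0.8, 0, 0, 0, 0, 0, 0, 0.8, 0, 0, 0, 0, 0, 0]'

```text
time: 16.95
tool_pos: [0.4536, -0.3993, 0.0845]
tcp_rot: [2.22, 2.22, 0.0]
wrist_force: [-0.1, -0.1, -1.7]
width: 0.212
grip_force: 68.9
```

Emit:
move_arm --series '[0.8, 0, 0, 0.4, 0, 0, 0, 0.8, 0, 0, 0, 0, 0, 0, 0.8, 0, 0, 0, 0, 0, 0]'

```text
time: 17.32
tool_pos: [0.4532, -0.3991, 0.0799]
tcp_rot: [2.221, 2.22, 0.0]
wrist_force: [0.8, -1.1, -0.5]
width: 0.208
grip_force: 69.3
```

Emit:
move_arm --series '[4.5, 0, 0, 0, 0, 0, 0, 4.5, 0, 0, 0, 0, 0, 0, 4.5, 0, 0, 0, 0, 0, 0, 4.5, 0, 0, -4, 0, 0, 0, 4.5, 0, 0, -6, 0, 0, 0]'

```text
time: 17.95
tool_pos: [0.4512, -0.3972, 0.1775]
tcp_rot: [-2.217, -2.217, 0.0]
wrist_force: [1.7, -1.1, 0.5]
width: 0.525
grip_force: 0.0
```

Emit:
move_arm --series '[4.5, 6.1, -0.5, 0, 0, 0, 0, 4.5, 6.1, -0.5, 0, 0, 0, 0, 4.5, 6.1, -0.5, 0, 0, 0, 0, 4.5, 6.1, -0.6, 0, 0, 0, 0, 4.5, 6.1, -0.5, 0, 0, 0, 0]'

```text
time: 18.58
tool_pos: [0.4264, -0.092, 0.1795]
tcp_rot: [2.222, 2.22, 0.001]
wrist_force: [1.1, 0.0, 0.7]
width: 0.528
grip_force: 0.0
```

Emit:
move_arm --series '[4.5, 6.0, -0.5, 0, 0, 0, 0, 4.5, 0, 0, 0, 0, 0, 0, 4.5, 0, 0, 0, 0, 0, 0, 4.5, 0, 0, 0, 0, 0, 0]'

```text
time: 19.08
tool_pos: [0.4221, -0.0349, 0.1794]
tcp_rot: [2.223, 2.219, -0.0]
wrist_force: [-0.4, 0.4, -0.4]
width: 0.526
grip_force: 0.0
```

Run:
```python
from h import *
t=read_camera("top");s=read_camera("side")
print(read_state()["tool_pos"])
for n,im in(("top",t),("side",s)):
  for c,st,l in blobs(brass(im)): print(n,c.round(1),st[2:],plane(n,c,.05))
b=cv2.resize(s[140:440,180:440],(520,600),interpolation=cv2.INTER_CUBIC)
cv2.imwrite("pics/k3.png",b[:,:,::-1])
```

```text
[ 0.422  -0.035   0.1793]
top [182.6 148.5] [  88   50 1667] [0.8515 0.3349 0.05  ]
top [198.4 212.4] [ 10  12 111] [0.6513 0.2793 0.05  ]
top [291.2 213.4] [ 9 13 93] [0.6463 0.0054 0.05  ]
top [627.5 254.9] [ 27  53 948] [ 0.5139 -1.0135  0.05  ]
top [421.5 255.1] [ 24  23 350] [ 0.5192 -0.3749  0.05  ]
top [429.5 278.5] [ 25  23 356] [ 0.4501 -0.3954  0.05  ]
top [184.6 284.5] [ 24  24 458] [0.4383 0.3128 0.05  ]
top [262.8 282.9] [ 14  21 174] [0.4415 0.087  0.05  ]
top [227.5 284.8] [ 23  22 339] [0.4368 0.1886 0.05  ]
side [360.9 118.1] [ 8 17 79] [0.9283 0.529  0.05  ]
side [367.7 156.3] [ 73  49 960] [0.8442 0.2953 0.05  ]
side [305.7 163.7] [ 11  15 118] [0.661  0.3206 0.05  ]
side [233.9 187.7] [ 9 15 80] [0.4385 0.2732 0.05  ]
side [255.1 242.7] [  42   87 1376] [0.4265 0.0239 0.05  ]
side [341.3 214.9] [15  9 89] [0.6591 0.0534 0.05  ]
side [368.7 259. ] [ 17  16 189] [ 0.6512 -0.127   0.05  ]
side [346.9 369.5] [  63   63 1865] [ 0.4806 -0.4009  0.05  ]
```

View pics/k3.png

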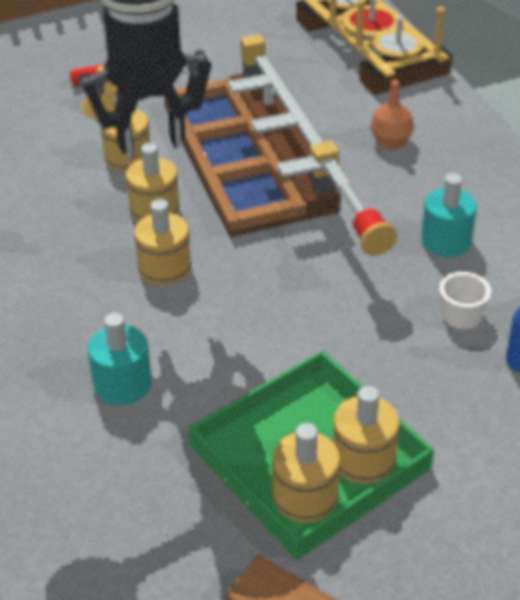

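Two shells stand upright in the tray, at crop (305,475) and (366,435), and the gripper is above shell 3.

Emit:
move_arm --series '[4.5, 0.1, 0, 5, 0, 0, 0, 4.5, 0, 0, 4, 0, 0, 0, 4.5, 0, 0, 1.6, 0, 0, 0, 4.5, 0, 0, 0, 0, 0, 0, 4.5, 0, 0, 0, 0, 0, 0]'

```text
time: 19.8
tool_pos: [0.4234, -0.0332, 0.0748]
tcp_rot: [2.22, 2.219, 0.002]
wrist_force: [0.1, -0.0, 0.8]
width: 0.53
grip_force: 0.0
```

Emit:
move_arm --series '[0.8, 0, 0, 0, 0, 0, 0, 0.8, 0, 0, 0, 0, 0, 0, 0.8, 0, 0, 0, 0, 0, 0, 0.8, 0, 0, 0, 0, 0, 0]' --grip_force 80

```text
time: 20.3
tool_pos: [0.4238, -0.0329, 0.075]
tcp_rot: [2.219, 2.219, 0.004]
wrist_force: [2.0, 0.3, 6.2]
width: 0.207
grip_force: 78.3
```

Emit:
move_arm --series '[0.8, 0, 0, -2, 0, 0, 0, 0.8, 0, 0, -3, 0, 0, 0, 0.8, 0, 0, 0, 0, 0, 0, 0.8, 0, 0, 0, 0, 0, 0, 0.8, 0, 0, 0, 0, 0, 0]'

```text
time: 20.92
tool_pos: [0.42, -0.0324, 0.1213]
tcp_rot: [-2.219, -2.219, 0.004]
wrist_force: [0.6, 0.9, -8.2]
width: 0.209
grip_force: 79.7
```

```bash
python3 -c "
from h import *
print(weigh(),read_state()['tool_pos'])"
```

```text
(np.float64(-6.932522980432088), np.float64(0.34291162854743795)) [ 0.4212 -0.0326  0.1224]
```

Emit:
move_arm --series '[0.8, 0, 0, -3, 0, 0, 0, 0.8, 0, 0, -2.5, 0, 0, 0, 0.8, 3.8, 4, 0, 0, 0, 0, 0.8, 3.8, 4, 0, 0, 0, 0, 0.8, 0, 5, 0, 0, 0, 0]'

```text
time: 21.75
tool_pos: [0.5522, 0.0461, 0.1779]
tcp_rot: [-2.217, -2.224, -0.0]
wrist_force: [0.2, 0.4, -6.3]
width: 0.208
grip_force: 80.2
```

Emit:
move_arm --series '[0.8, 0, 0.8, 0, 0, 0, 0, 0.8, 0, 0, 0, 0, 0, 0, 0.8, 0, 0, 0, 0, 0, 0, 0.8, 0, 0, 0, 0, 0, 0]'

```text
time: 22.25
tool_pos: [0.5587, 0.043, 0.1781]
tcp_rot: [-2.222, -2.221, 0.001]
wrist_force: [1.1, 0.3, -6.8]
width: 0.204
grip_force: 80.5
```

Run:
```python
from h import *
t=read_camera("top");s=read_camera("side")
print(read_state()["tool_pos"],read_state()["grip_force"]);print(tops(t,G[:2]))
# comb teeth in side view / rack check
b=cv2.resize(s[120:300,200:400],(660,594),interpolation=cv2.INTER_CUBIC)
cv2.imwrite("pics/k4.png",b[:,:,::-1])
```

```text
[0.5591 0.0431 0.1784] 80.48767805099487
[array([0.4383, 0.1918]), array([0.4637, 0.0818])]
```

View pics/k4.png

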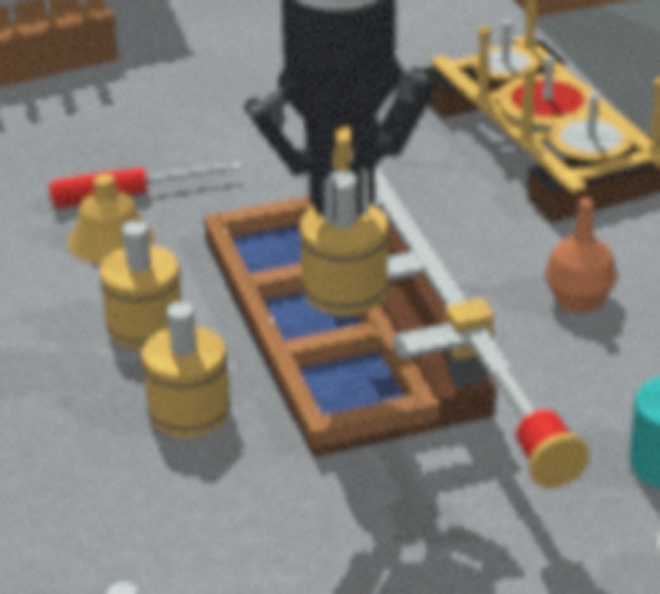

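The shell hangs above the near bay, with its base at crop (344,290), held straight. I'll use the rack corners at crop (205,215) and (318,432) to cross-check the rack pose from the side view.

Run:
```python
from h import *
for p in((205,215),(318,432),(432,400)): print(plane("side",(200+p[0]/3.3,120+p[1]/3.3),.026))
# bay corners (inner top) -y bay in side crop
for p in((297,352),(316,415),(407,392),(385,347)): print("bay",plane("side",(200+p[0]/3.3,120+p[1]/3.3),.010))
c=np.array([.5627,.1395]);y=np.array([.024,1]);x=np.array([1,-.024])
for a,b in((-36,-136),(-36,-56),(36,-136),(36,-56)): q=c+x*a/1e3+y*b/1e3; print(a,b,(proj("side",[*q,.026])-[200,120])*3.3,(proj("side",[*q,.010])-[200,120])*3.3)
```

```text
[0.5221 0.2938 0.026 ]
[ 0.5164 -0.0123  0.026 ]
[ 0.6068 -0.0076  0.026 ]
bay [0.5393 0.1043 0.01  ]
bay [0.5275 0.0255 0.01  ]
bay [0.6005 0.0268 0.01  ]
bay [0.6051 0.0857 0.01  ]
-36 -136 [319.6414 416.2228] [320.2355 433.1757]
-36 -56 [287.3407 353.9125] [288.1238 370.5969]
36 -136 [412.4994 395.4218] [412.4271 412.2946]
36 -56 [376.8255 334.7615] [376.9958 351.3608]
```

Emit:
move_arm --series '[0.8, 0.1, 0.1, 4, 0, 0, 0, 0.8, 0, 0, 2.5, 0, 0, 0, 0.8, 0, 0, 1.5, 0, 0, 0, 0.8, 0, 0, 0, 0, 0, 0, 0.8, 0, 0, 0, 0, 0, 0]'

```text
time: 22.98
tool_pos: [0.562, 0.0443, 0.0996]
tcp_rot: [2.22, 2.22, 0.003]
wrist_force: [-0.7, -0.2, -6.3]
width: 0.208
grip_force: 80.7
```

Emit:
move_arm --series '[0.8, 0, 0, 0.8, 0, 0, 0, 0.8, 0, 0, 0, 0, 0, 0, 0.8, 0, 0, 0, 0, 0, 0]'

```text
time: 23.35
tool_pos: [0.5608, 0.0443, 0.0904]
tcp_rot: [2.221, 2.221, 0.0]
wrist_force: [-0.5, 0.3, -6.4]
width: 0.206
grip_force: 80.9
```

Emit:
move_arm --series '[0.8, 0, 0, 0.4, 0, 0, 0, 0.8, 0, 0, 0.1, 0, 0, 0, 0.8, 0, 0, 0, 0, 0, 0, 0.8, 0, 0, 0, 0, 0, 0]'

```text
time: 23.85
tool_pos: [0.5608, 0.0443, 0.0853]
tcp_rot: [-2.221, -2.221, 0.0]
wrist_force: [-0.1, 0.4, -6.1]
width: 0.208
grip_force: 81.2
```

Emit:
move_arm --series '[0.8, 0, 0, 0.15, 0, 0, 0, 0.8, 0, 0, 0, 0, 0, 0, 0.8, 0, 0, 0, 0, 0, 0]'

```text
time: 24.22
tool_pos: [0.5613, 0.0443, 0.0849]
tcp_rot: [2.221, 2.221, 0.001]
wrist_force: [-2.3, 0.2, 4.5]
width: 0.212
grip_force: 82.2
```

Emit:
move_arm --series '[4.5, 0, 0, 0, 0, 0, 0, 4.5, 0, 0, 0, 0, 0, 0, 4.5, 0, 0, 0, 0, 0, 0, 4.5, 0, 0, -4, 0, 0, 0, 4.5, 0, 0, -6, 0, 0, 0]'

```text
time: 24.85
tool_pos: [0.5589, 0.0442, 0.1822]
tcp_rot: [-2.219, -2.219, 0.006]
wrist_force: [0.2, -0.2, 0.6]
width: 0.528
grip_force: 0.0
```

Emit:
move_arm --series '[4.5, 0, 4, 0, 0, 0, 0, 4.5, 0, 4, 0, 0, 0, 0, 4.5, 0, 4, 0, 0, 0, 0, 4.5, 0, 0, 0, 0, 0, 0, 4.5, 0, 0, 0, 0, 0, 0]'

```text
time: 25.48
tool_pos: [0.68, 0.0443, 0.1831]
tcp_rot: [-2.221, -2.221, 0.002]
wrist_force: [-0.7, 1.1, -0.3]
width: 0.525
grip_force: 0.0
```

Run:
```python
from h import *
t=read_camera("top");s=read_camera("side")
print(read_state()["tool_pos"])
for c,st,l in blobs(brass(t)): print(c.round(1),st[2:],plane("top",c,.05))
cv2.imwrite("pics/k5.png",np.vstack([cv2.resize(t[180:330,160:360],(400,300)),cv2.resize(s[130:280,200:400],(400,300))])[:,:,::-1])
```

```text
[0.6797 0.0443 0.1835]
[182.6 148.5] [  88   50 1672] [0.8515 0.3348 0.05  ]
[198.4 212.5] [ 10  12 112] [0.6512 0.2792 0.05  ]
[627.7 255.7] [ 27  52 942] [ 0.5116 -1.0137  0.05  ]
[421.6 255. ] [ 23  23 344] [ 0.5193 -0.3752  0.05  ]
[429.8 278.7] [ 24  22 334] [ 0.4496 -0.3963  0.05  ]
[184.5 284.5] [ 24  24 456] [0.4382 0.3129 0.05  ]
[223.9 284.2] [ 16  22 221] [0.4385 0.1988 0.05  ]
```

View pics/k5.png

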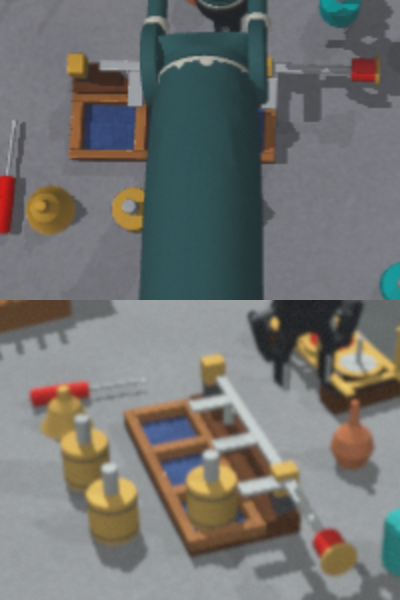

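The loaded shell stands in the -y bay, but the arm hides shell 2 in the top view. I'll move the arm aside.

Emit:
move_arm --series '[4.5, -5, -4, 0, 0, 0, 0, 4.5, -5, -4, 0, 0, 0, 0, 4.5, -5, -4, 0, 0, 0, 0, 4.5, 0, 0, 0, 0, 0, 0, 4.5, 0, 0, 0, 0, 0, 0]'

```text
time: 26.2
tool_pos: [0.5635, -0.102, 0.1844]
tcp_rot: [2.222, 2.22, 0.002]
wrist_force: [0.0, 0.0, -0.0]
width: 0.525
grip_force: 0.0
```

Run:
```python
from h import *
t=read_camera("top");s=read_camera("side")
print(read_state()["tool_pos"])
for c,st,l in blobs(brass(t)): print(c.round(1),st[2:],plane("top",c,.05))
g=[(.4385,.192),(.464,.083),(.561,.044)]
print(tops(t,g)); print(*stem3d(t,s,g))
```

```text
[ 0.5643 -0.1012  0.1842]
[182.6 148.5] [  88   50 1669] [0.8513 0.335  0.05  ]
[198.4 212.5] [ 10  12 112] [0.6512 0.2792 0.05  ]
[291.2 213.4] [ 9 13 93] [0.6463 0.0054 0.05  ]
[627.5 255.3] [ 27  52 918] [ 0.5128 -1.0134  0.05  ]
[278.3 243.1] [ 21  24 342] [0.5578 0.0427 0.05  ]
[421.9 255.1] [ 23  23 335] [ 0.519  -0.3762  0.05  ]
[429.4 278.5] [ 25  23 355] [ 0.4501 -0.3951  0.05  ]
[184.5 284.5] [ 24  24 457] [0.4382 0.3128 0.05  ]
[267.3 283.3] [ 21  22 323] [0.4402 0.0739 0.05  ]
[227.4 284.8] [ 23  22 339] [0.4368 0.1887 0.05  ]
[array([0.4383, 0.1918]), array([0.4423, 0.0743]), array([0.561 , 0.0442])]
(array([0.4427, 0.1887, 0.1096]), np.float64(0.011916714614611666), array([ 7,  6, 33], dtype=int32), array([12,  9, 38], dtype=int32)) (array([0.444 , 0.0708, 0.1272]), np.float64(0.010588580849603289), array([ 7,  6, 31], dtype=int32), array([ 18,  25, 102], dtype=int32)) (array([0.5591, 0.0433, 0.1084]), np.float64(0.0009589086870778065), array([ 7,  7, 36], dtype=int32), array([ 7,  6, 30], dtype=int32))
```

Emit:
move_arm --series '[4.5, 4.4, -3.05, 0, 0, 0, 0, 4.5, 4.4, -3.05, 0, 0, 0, 0, 4.5, 4.4, -3.05, 0, 0, 0, 0, 4.5, 4.4, -3.05, 0, 0, 0, 0, 4.5, 0, 0, 0, 0, 0, 0]'

```text
time: 26.92
tool_pos: [0.4401, 0.0773, 0.1837]
tcp_rot: [-2.213, -2.228, -0.0]
wrist_force: [0.8, -0.7, 1.3]
width: 0.524
grip_force: 0.0
```

Emit:
move_arm --series '[4.5, 0, 0, 0, 0, 0, 0, 4.5, 0, 0, 2, 0, 0, 0, 4.5, 0, 0, 0, 0, 0, 0, 4.5, 0, 0, 0, 0, 0, 0]'

```text
time: 27.42
tool_pos: [0.4425, 0.0733, 0.1641]
tcp_rot: [2.223, 2.22, -0.0]
wrist_force: [0.7, -0.2, 0.6]
width: 0.529
grip_force: 0.0
```

Emit:
move_arm --series '[4.5, 0.1, 0, 4, 0, 0, 0, 4.5, 0, 0, 3, 0, 0, 0, 4.5, 0, 0, 2, 0, 0, 0, 4.5, 0, 0, 0, 0, 0, 0, 4.5, 0, 0, 0, 0, 0, 0]'

```text
time: 28.05
tool_pos: [0.443, 0.0748, 0.075]
tcp_rot: [2.221, 2.22, 0.002]
wrist_force: [-0.3, 0.3, -0.2]
width: 0.532
grip_force: 0.0
```

Emit:
move_arm --series '[0.8, 0, 0, 0, 0, 0, 0, 0.8, 0, 0, 0, 0, 0, 0, 0.8, 0, 0, 0, 0, 0, 0, 0.8, 0, 0, 0, 0, 0, 0]' --grip_force 80

```text
time: 28.55
tool_pos: [0.4431, 0.075, 0.0752]
tcp_rot: [2.22, 2.22, 0.003]
wrist_force: [2.0, -0.2, 6.8]
width: 0.211
grip_force: 78.0
```

Emit:
move_arm --series '[0.8, 0, 0, -2, 0, 0, 0, 0.8, 0, 0, -3, 0, 0, 0, 0.8, 0, 0, 0, 0, 0, 0, 0.8, 0, 0, 0, 0, 0, 0, 0.8, 0, 0, 0, 0, 0, 0]'

```text
time: 29.18
tool_pos: [0.4403, 0.0747, 0.1222]
tcp_rot: [-2.22, -2.22, 0.004]
wrist_force: [-0.1, 0.8, -1.6]
width: 0.205
grip_force: 78.5
```

```bash
python3 -c "
from h import *
print(weigh(),read_state()['tool_pos'])"
```

```text
(np.float64(-0.7764062814864809), np.float64(0.2755293715356385)) [0.4411 0.0748 0.123 ]
```

Emit:
move_arm --series '[0.8, 0, 0, -4, 0, 0, 0, 0.8, -5.5, 0.8, 0, 0, 0, 0, 0.8, -5.5, 0.8, 0, 0, 0, 0, 0.8, -5.5, 0.8, 0, 0, 0, 0, 0.8, -5.5, 0.9, 0, 0, 0, 0]'

```text
time: 30.0
tool_pos: [0.4747, -0.1468, 0.1637]
tcp_rot: [2.221, 2.221, 0.0]
wrist_force: [0.4, -0.5, -0.5]
width: 0.209
grip_force: 78.8
```

Emit:
move_arm --series '[0.8, -5.5, 0.9, 0, 0, 0, 0, 0.8, -5.5, 0.9, 0, 0, 0, 0, 0.8, -5.4, 0.85, 0, 0, 0, 0, 0.8, 0, 0, 0, 0, 0, 0, 0.8, 0, 0, 0, 0, 0, 0]'

```text
time: 30.62
tool_pos: [0.5006, -0.3088, 0.1629]
tcp_rot: [-2.221, -2.219, -0.0]
wrist_force: [-0.1, 0.6, -1.6]
width: 0.214
grip_force: 78.7
```

Emit:
move_arm --series '[0.8, 0, 0, 0, 0, 0, 0, 0.8, 0, 0, 0, 0, 0, 0]'

```text
time: 30.88
tool_pos: [0.5012, -0.3079, 0.1638]
tcp_rot: [-2.22, -2.223, -0.0]
wrist_force: [-0.5, -1.2, -0.3]
width: 0.209
grip_force: 78.7
```

```bash
python3 -c "
from h import *
print(weigh(),read_state()['tool_pos'],read_state()['width'])
s=read_camera('side');cv2.imwrite('pics/k6.png',cv2.resize(s[240:440,230:430],(500,500))[:,:,::-1])"
```

```text
(np.float64(-1.7775272727357514), np.float64(0.31961095683178004)) [ 0.5013 -0.3086  0.164 ] 0.20861322673440796
```

View pics/k6.png

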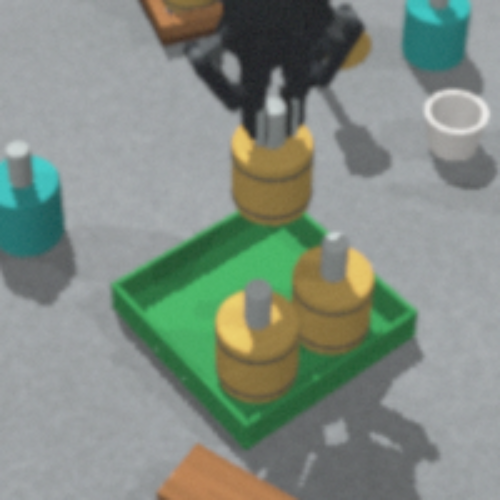

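The shell is held above the tray at crop (272,185), with a clear spot below it. It weighs 1.8 N, so it is empty.

Emit:
move_arm --series '[0.8, 0, 0, 4, 0, 0, 0, 0.8, 0, 0, 2.5, 0, 0, 0, 0.8, 0, 0, 1.3, 0, 0, 0, 0.8, 0, 0, 0.4, 0, 0, 0, 0.8, 0, 0, 0, 0, 0, 0]'

```text
time: 31.75
tool_pos: [0.5017, -0.3095, 0.0825]
tcp_rot: [2.221, 2.221, 0.0]
wrist_force: [1.2, -0.2, -0.6]
width: 0.207
grip_force: 78.8
```

Emit:
move_arm --series '[0.8, 0, 0, 0.15, 0, 0, 0, 0.8, 0, 0, 0, 0, 0, 0, 0.8, 0, 0, 0, 0, 0, 0]'

```text
time: 32.12
tool_pos: [0.5014, -0.3093, 0.0808]
tcp_rot: [2.221, 2.221, 0.0]
wrist_force: [-0.4, -0.5, -2.0]
width: 0.213
grip_force: 78.8
```

Emit:
move_arm --series '[4.5, 0, 0, 0, 0, 0, 0, 4.5, 0, 0, 0, 0, 0, 0, 4.5, 0, 0, 0, 0, 0, 0, 4.5, 0, 0, -4, 0, 0, 0, 4.5, 0, 0, -6, 0, 0, 0]'

```text
time: 32.75
tool_pos: [0.4994, -0.308, 0.1786]
tcp_rot: [-2.217, -2.217, 0.002]
wrist_force: [1.2, -1.4, 0.9]
width: 0.527
grip_force: 0.0
```

Emit:
move_arm --series '[4.5, 5.5, -0.7, 0, 0, 0, 0, 4.5, 5.5, -0.7, 0, 0, 0, 0, 4.5, 5.5, -0.7, 0, 0, 0, 0, 4.5, 5.5, -0.7, 0, 0, 0, 0, 4.5, 0, 0, 0, 0, 0, 0]'

```text
time: 33.38
tool_pos: [0.4724, -0.086, 0.1803]
tcp_rot: [-2.216, -2.226, -0.001]
wrist_force: [0.3, -0.5, -0.5]
width: 0.528
grip_force: 0.0
```

Run:
```python
from h import *
t=read_camera("top")
print(read_state()["tool_pos"])
for c,st,l in blobs(brass(t)): print(c.round(1),st[2:],plane("top",c,.05))
g=[(.4385,.192),(.561,.044)]
print(tops(t,g))
```

```text
[ 0.473  -0.0877  0.1805]
[182.6 148.5] [  88   50 1669] [0.8514 0.3349 0.05  ]
[198.4 212.4] [ 10  12 111] [0.6513 0.2793 0.05  ]
[291.2 213.4] [ 9 13 93] [0.6463 0.0054 0.05  ]
[627.6 254.8] [ 27  52 895] [ 0.5142 -1.0138  0.05  ]
[278.3 243. ] [ 21  24 341] [0.5578 0.0428 0.05  ]
[410.5 258.6] [ 46  30 680] [ 0.5089 -0.3421  0.05  ]
[430.  278.6] [ 24  22 328] [ 0.4498 -0.3969  0.05  ]
[184.5 284.5] [ 24  24 457] [0.4382 0.3128 0.05  ]
[227.4 284.7] [ 23  22 335] [0.4369 0.1887 0.05  ]
[array([0.4383, 0.1918]), array([0.561 , 0.0442])]
```

Emit:
move_arm --series '[4.5, 5.6, -0.7, 0, 0, 0, 0, 4.5, 5.6, -0.7, 0, 0, 0, 0, 4.5, 5.6, -0.7, 0, 0, 0, 0, 4.5, 5.6, -0.7, 0, 0, 0, 0, 4.5, 5.6, -0.7, 0, 0, 0, 0]'

```text
time: 34.05
tool_pos: [0.4391, 0.1916, 0.1807]
tcp_rot: [2.223, 2.219, 0.002]
wrist_force: [0.3, 0.3, -0.7]
width: 0.53
grip_force: 0.0
```

Emit:
move_arm --series '[4.5, 0, 0, 0, 0, 0, 0, 4.5, 0, 0, 2, 0, 0, 0, 4.5, 0, 0, 0, 0, 0, 0, 4.5, 0, 0, 0, 0, 0, 0]'

```text
time: 34.55
tool_pos: [0.4389, 0.1897, 0.1606]
tcp_rot: [2.223, 2.219, -0.0]
wrist_force: [1.0, -0.1, 0.6]
width: 0.526
grip_force: 0.0
```

Emit:
move_arm --series '[4.5, 0.1, 0, 4, 0, 0, 0, 4.5, 0, 0, 3, 0, 0, 0, 4.5, 0, 0, 1.6, 0, 0, 0, 4.5, 0, 0, 0, 0, 0, 0, 4.5, 0, 0, 0, 0, 0, 0]'

```text
time: 35.17
tool_pos: [0.4395, 0.1921, 0.0756]
tcp_rot: [2.221, 2.22, 0.003]
wrist_force: [-0.3, -0.2, 0.3]
width: 0.528
grip_force: 0.0
```

Emit:
move_arm --series '[0.8, 0, 0, 0, 0, 0, 0, 0.8, 0, 0, 0, 0, 0, 0, 0.8, 0, 0, 0, 0, 0, 0, 0.8, 0, 0, 0, 0, 0, 0]' --grip_force 80

```text
time: 35.67
tool_pos: [0.4399, 0.1924, 0.0757]
tcp_rot: [2.22, 2.22, 0.005]
wrist_force: [2.5, -0.2, 5.3]
width: 0.208
grip_force: 78.0
```

Emit:
move_arm --series '[0.8, 0, 0, -2, 0, 0, 0, 0.8, 0, 0, -3, 0, 0, 0, 0.8, 0, 0, 0, 0, 0, 0, 0.8, 0, 0, 0, 0, 0, 0, 0.8, 0, 0, 0, 0, 0, 0]'

```text
time: 36.3
tool_pos: [0.4364, 0.1912, 0.1221]
tcp_rot: [-2.22, -2.22, 0.006]
wrist_force: [0.4, -1.1, -6.3]
width: 0.208
grip_force: 79.3
```

```bash
python3 -c "
from h import *
print(weigh(),read_state()['tool_pos'])"
```

```text
(np.float64(-6.81681248729914), np.float64(0.6010142756696887)) [0.4376 0.1917 0.1234]
```

Emit:
move_arm --series '[0.8, 0, 0, -3, 0, 0, 0, 0.8, 0, 0, -2, 0, 0, 0, 0.8, 2.2, 4.5, 0, 0, 0, 0, 0.8, 2.2, 4.5, 0, 0, 0, 0, 0.8, 0, 3.6, 0, 0, 0, 0]'

```text
time: 37.12
tool_pos: [0.5659, 0.2376, 0.1741]
tcp_rot: [-2.22, -2.223, -0.002]
wrist_force: [-0.3, 0.0, -6.6]
width: 0.207
grip_force: 79.9
```

Emit:
move_arm --series '[0.8, 0, 0, 0, 0, 0, 0, 0.8, 0, 0, 0, 0, 0, 0, 0.8, 0, 0, 0, 0, 0, 0, 0.8, 0, 0, 0, 0, 0, 0]'

```text
time: 37.62
tool_pos: [0.5634, 0.2358, 0.1742]
tcp_rot: [-2.221, -2.222, 0.001]
wrist_force: [0.9, 0.2, -6.6]
width: 0.206
grip_force: 80.1
```

Emit:
move_arm --series '[0.8, 0, 0, 4, 0, 0, 0, 0.8, 0, 0, 2.5, 0, 0, 0, 0.8, 0, 0, 1.5, 0, 0, 0, 0.8, 0, 0, 0, 0, 0, 0, 0.8, 0, 0, 0, 0, 0, 0]'

```text
time: 38.25
tool_pos: [0.5643, 0.236, 0.095]
tcp_rot: [2.221, 2.221, 0.001]
wrist_force: [-0.3, 0.0, -6.2]
width: 0.206
grip_force: 80.3
```

Emit:
move_arm --series '[0.8, 0, 0, 0.6, 0, 0, 0, 0.8, 0, 0, 0, 0, 0, 0, 0.8, 0, 0, 0.2, 0, 0, 0, 0.8, 0, 0, 0, 0, 0, 0]'

```text
time: 38.75
tool_pos: [0.564, 0.2358, 0.0861]
tcp_rot: [-2.221, -2.221, 0.001]
wrist_force: [0.4, -0.2, -7.0]
width: 0.211
grip_force: 80.5
```

Emit:
move_arm --series '[0.8, 0, 0, 0.1, 0, 0, 0, 0.8, 0, 0, 0.1, 0, 0, 0, 0.8, 0, 0, 0, 0, 0, 0]'

```text
time: 39.12
tool_pos: [0.5648, 0.236, 0.0856]
tcp_rot: [2.221, 2.221, 0.002]
wrist_force: [-2.2, -1.1, 4.1]
width: 0.206
grip_force: 81.6
```

Emit:
move_arm --series '[4.5, 0, 0, 0, 0, 0, 0, 4.5, 0, 0, 0, 0, 0, 0, 4.5, 0, 0, 0, 0, 0, 0, 4.5, 0, 0, -4, 0, 0, 0, 4.5, 0, 0, -6, 0, 0, 0]'

```text
time: 39.75
tool_pos: [0.5623, 0.2352, 0.1824]
tcp_rot: [-2.22, -2.22, 0.008]
wrist_force: [1.0, -0.1, -0.3]
width: 0.526
grip_force: 0.0
```

Emit:
move_arm --series '[5.5, -5.5, 0, 0, 0, 0, 0, 5.5, -5.5, 0, 0, 0, 0, 0, 5.5, -5.5, 0, 0, 0, 0, 0, 5.5, -5.5, 0, 0, 0, 0, 0, 5.5, -5.5, 0, 0, 0, 0, 0]'

```text
time: 40.38
tool_pos: [0.5642, -0.0408, 0.1845]
tcp_rot: [2.221, 2.221, 0.001]
wrist_force: [1.1, 0.7, 0.1]
width: 0.644
grip_force: 0.0
```

Run:
```python
from h import *
t=read_camera("top");s=read_camera("side")
print(read_state()["tool_pos"])
for c,st,l in blobs(brass(t)): print(c.round(1),st[2:],plane("top",c,.05))
h=hsv(t)
for c,st,l in blobs((cv2.inRange(h,(0,150,90),(8,255,255))|cv2.inRange(h,(172,150,90),(180,255,255)))>0,30): print("red",c,st,plane("top",c,.085))
cv2.imwrite("pics/k7.png",np.hstack([cv2.resize(t[180:330,160:460],(800,400))[:,:600],cv2.resize(s[130:430,200:350+50],(200,400))])[:,:,::-1])
```

```text
[ 0.5642 -0.0439  0.1845]
[182.6 148.5] [  88   50 1670] [0.8514 0.335  0.05  ]
[198.4 212.5] [ 10  12 112] [0.6512 0.2792 0.05  ]
[627.5 254.9] [ 27  52 942] [ 0.5141 -1.0135  0.05  ]
[212.9 242.5] [ 24  24 366] [0.5608 0.2339 0.05  ]
[283.3 243.3] [ 11  22 167] [0.5569 0.0282 0.05  ]
[410.2 258.9] [ 46  30 675] [ 0.5082 -0.3412  0.05  ]
[429.4 278.5] [ 25  23 358] [ 0.4501 -0.3953  0.05  ]
[184.5 284.5] [ 24  24 456] [0.4383 0.3129 0.05  ]
red [396.1935 148.2452] [379 119  37  50 620] [ 0.8351 -0.307   0.085 ]
red [181.5833 147.5545] [171 138  22  20 312] [0.841  0.3291 0.085 ]
red [341.6423 214.7561] [336 209  12  12 123] [ 0.6328 -0.1412  0.085 ]
red [ 53.4516 258.    ] [ 49 255  13   7  31] [0.5121 0.6908 0.085 ]
red [161.6769 281.9039] [157 268  11  29 229] [0.4421 0.3697 0.085 ]
```

View pics/k7.png

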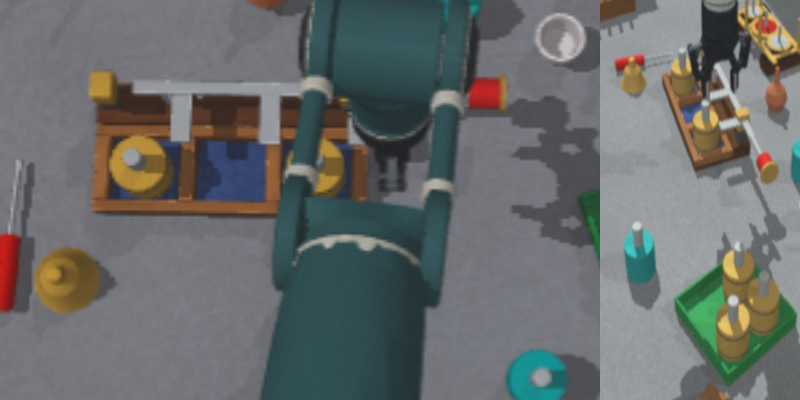

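All five shells stand upright: two in the outer rack bays and three in the tray. The knob is still out, at top crop (488,93). I'll close the comb now.

Emit:
move_arm --series '[5.5, -3.3, 2.4, 0, 0, 0, 0, 5.5, -3.3, 2.4, 0, 0, 0, 0, 5.5, -3.2, 2.45, 0, 0, 0, 0, 5.5, 0, 0, 0, 0, 0, 0, 5.5, 0, 0, 0, 0, 0, 0]'

```text
time: 41.1
tool_pos: [0.6364, -0.1363, 0.1838]
tcp_rot: [-2.22, -2.221, 0.0]
wrist_force: [-0.5, 0.4, 0.1]
width: 0.644
grip_force: 0.0
```

Emit:
move_arm --series '[5.5, 0, 0, 0, 0, 0, 0, 5.5, 0, 0, 2, 0, 0, 0, 5.5, 0, 0, 0, 0, 0, 0]'

```text
time: 41.48
tool_pos: [0.6345, -0.136, 0.1612]
tcp_rot: [-2.217, -2.219, 0.004]
wrist_force: [-0.1, 0.6, -0.2]
width: 0.639
grip_force: 0.0
```

Emit:
move_arm --series '[5.5, -0.5, 0.05, 4, 0, 0, 0, 5.5, 0, 0, 3, 0, 0, 0, 5.5, 0, 0, 2.2, 0, 0, 0, 5.5, 0, 0, 0, 0, 0, 0, 5.5, 0, 0, 0, 0, 0, 0]'

```text
time: 42.1
tool_pos: [0.6381, -0.1423, 0.0734]
tcp_rot: [2.22, 2.221, 0.001]
wrist_force: [1.0, -0.3, 0.2]
width: 0.638
grip_force: 0.0
```

Emit:
move_arm --series '[2, 0, 0, 0, 0, 0, 0, 2, 0, 0, 0, 0, 0, 0, 2, 0, 0, 0, 0, 0, 0, 2, 0, 0, 0, 0, 0, 0]' --grip_force 50

```text
time: 42.6
tool_pos: [0.6372, -0.1424, 0.0745]
tcp_rot: [2.222, 2.22, 0.0]
wrist_force: [-4.9, -0.7, 5.9]
width: 0.375
grip_force: 49.4
```

Emit:
move_arm --series '[2, 1.2, 0.03, 0, 0, 0, 0, 2, 1.2, 0.03, 0, 0, 0, 0, 2, 1.2, 0.03, 0, 0, 0, 0, 2, 1.2, 0.03, 0, 0, 0, 0, 2, 0, 0, 0, 0, 0, 0]'

```text
time: 43.22
tool_pos: [0.6384, -0.0944, 0.0745]
tcp_rot: [2.221, 2.22, -0.001]
wrist_force: [-3.9, -1.5, 6.7]
width: 0.384
grip_force: 49.4
```

Emit:
move_arm --series '[2, 0.15, 0, 0, 0, 0, 0, 2, 0, 0, 0, 0, 0, 0, 2, 0, 0, 0, 0, 0, 0]'

```text
time: 43.6
tool_pos: [0.6384, -0.0944, 0.0745]
tcp_rot: [2.22, 2.219, -0.002]
wrist_force: [-4.4, -4.8, 5.1]
width: 0.377
grip_force: 49.4
```

Emit:
move_arm --series '[5.5, 0, 0, 0, 0, 0, 0, 5.5, 0, 0, 0, 0, 0, 0, 5.5, 0, 0, -5, 0, 0, 0, 5.5, 0, 0, -6, 0, 0, 0, 5.5, 0, 0, 0, 0, 0, 0]'

```text
time: 44.22
tool_pos: [0.6432, -0.0931, 0.19]
tcp_rot: [2.213, 2.214, 0.012]
wrist_force: [0.2, 0.4, 0.5]
width: 0.646
grip_force: 0.0
```

Emit:
move_arm --series '[5.5, -5, -3, 0, 0, 0, 0, 5.5, -5, -3, 0, 0, 0, 0, 5.5, -2, -3, 0, 0, 0, 0, 5.5, 0, 0, 0, 0, 0, 0, 5.5, 0, 0, 0, 0, 0, 0]'

```text
time: 44.85
tool_pos: [0.5486, -0.2122, 0.1818]
tcp_rot: [-2.221, -2.221, -0.001]
wrist_force: [0.0, 0.7, 0.1]
width: 0.645
grip_force: 0.0
```

Run:
```python
from h import *
t=read_camera("top");s=read_camera("side")
print(read_state()["tool_pos"])
h=hsv(t)
for c,st,l in blobs((cv2.inRange(h,(0,150,90),(8,255,255))|cv2.inRange(h,(172,150,90),(180,255,255)))>0,30): print("red",c,st)
for c,st,l in blobs(brass(t)): print(c.round(1),st[2:],plane("top",c,.05)[:2])
cv2.imwrite("pics/k8.png",cv2.resize(s[130:430,180:480],(600,600),interpolation=cv2.INTER_CUBIC)[:,:,::-1])
```

```text
[ 0.5491 -0.2118  0.182 ]
red [396.413  148.0918] [379 119  37  50 632]
red [181.5916 147.5595] [171 138  22  20 311]
red [324.8254 214.1032] [319 209  12  12 126]
red [ 53.6667 258.0606] [ 49 255  13   7  33]
red [161.6711 281.7982] [157 268  11  29 228]
[182.6 148.5] [  88   50 1671] [0.8514 0.3349]
[197.9 212.4] [10 12 99] [0.6514 0.2808]
[291.4 214.1] [  9  13 105] [0.6442 0.0047]
[627.4 255. ] [ 27  53 938] [ 0.5138 -1.0133]
[213.1 243.1] [ 24  24 344] [0.5591 0.2332]
[278.3 243.9] [ 21  23 312] [0.5553 0.0427]
[428.9 271.1] [ 28  43 684] [ 0.4717 -0.3947]
[405.4 263.4] [ 11  21 120] [ 0.4949 -0.3267]
[184.5 284.5] [ 24  24 457] [0.4382 0.3128]
```

View pics/k8.png

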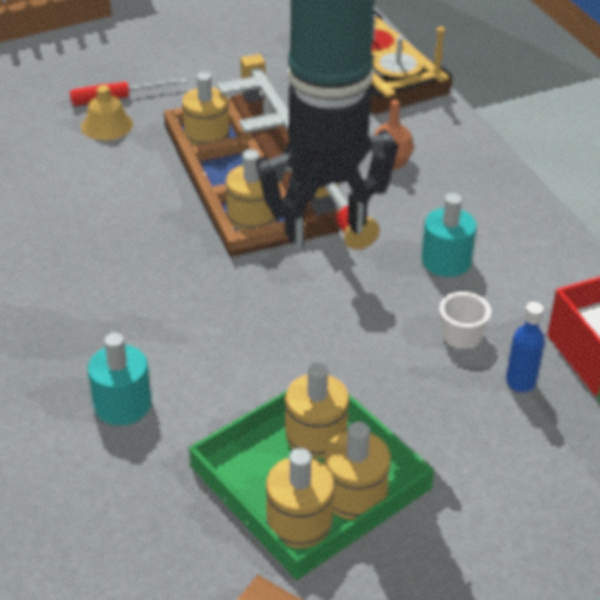

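The knob is back at its starting pixel (324.8,214.1), and the comb teeth lie over the shells. One tray shell, at crop (358,470), seems to have been shifted, so I'll check its position.

Run:
```python
from h import *
s=read_camera("side")
c=np.array([.477,-.354]);u=np.array([.29,-.957]);v=np.array([.957,.29])
for n,p in(("S3",(317,370)),("S1?",(358,430)),("S2",(300,457))):
    q=plane("side",(180+p[0]/2,130+p[1]/2),.101)[:2]; print(n,q,"in tray",(q-c)@v*1e3,(q-c)@u*1e3)
for n,p in(("S3",(.5015,-.3093)),("S1",(.523,-.3785)),("S2",(.4535,-.399))): print(n,proj("side",[*p,.101])*2-[360,260])
```

```text
S3 [ 0.4998 -0.3107] in tray 34.40752798435736 -34.794982887534225
S1? [ 0.5056 -0.3942] in tray 15.689817350050918 46.77262361675431
S2 [ 0.4448 -0.4044] in tray -45.38671966127568 38.86532499335172
S3 [318.0357 368.5513]
S1 [368.3382 412.7152]
S2 [306.7907 449.926 ]
```

```bash
python3 -c "
from h import *
print(finish_job())"
```

```text
the job is handed in; nothing more can be done
None
```

The job is handed in: the two loaded shells stand in the outer rack bays, the three empties stand upright on the tray floor (two were shifted during the run but are still inside), and the knob is fully home with the comb closed.

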